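# Load wax blanks into a mill's ratchet feed track

## Robot

A 6-joint arm with a two-finger parallel gripper is mounted at the origin on the work surface. World frame = base frame: x ahead of the robot, y to its left, z up, the work surface at z = 0. Lengths are in m, angles in degrees, forces in N, time in s.
With the tool pointing down it reaches from about 0.375 to 0.9 m from the base axis. Payload 3.1 kg.
Tool frame: the origin (TCP) lies on the centre line of the jaws, within the pads' length; the fingertips stand 22 mm ahead of it and the grasp point (between the pads) lies 3 mm ahead of it; y points along the fingers, z is the direction in which the jaws open and shut, and the axes are right-handed (so a half turn about y gives the same grasp; the last joint's range is limited). The gripper opens to 87 mm and grips with 3 to 60 N. Pads are 19 mm wide; open, the fingers measure 117 mm over their backs; the gripper's body (75 mm by 190 mm) begins 51 mm behind the grasp point.
Start: joints at [64.544, 30.224, 82.088, -0, 67.689, -10.227], TCP at [0.164, 0.603, 0.245] pointing down, gripper open.
Joint ranges: [-176.69, 176.69], [-43.24, 126.21], [12.49, 139.97], [-82, 262], [0, 151.66], [-163.58, 163.58]. Speed limits (degrees/s): [159.86, 159.86, 180, 180, 180, 180].

## Interface

Orientations are given as a 3x3 rotation matrix whose columns are the frame's x, y, z axes.
In Python, from rig import bot gives the robot as it stands.
- The arm moves only by the tool jog_arm, never from a script. Its argument "motion" is one flat list of numbers, 6 for each row, row after row: the shift along the tool's x, y, z in mm, then the turn, a rotation vector about the tool's x, y, z in degrees. A call has 1 to 20 rows; each row is the pose to reach, as a shift and turn from the pose commanded when the call began, along the tool's axes at that moment; what a row does not reach only later rows make up. A row lasts 1/8 s, in which the tool goes at most 62.5 mm and 10.7 degrees, less where a joint would pass 70% of its speed; a pose out of reach is approached as far as the arm can. A call with a gripper value outside its range is refused whole. "gripper" is the opening, from 0 (shut) to 1 (fully open), set as the call begins (left out, the last holds). The fingers move at their own pace and stop on an object; the grip force is fixed at half the most. Time passes only in rows, so rows that repeat a pose let the fingers close. It gives the time, the measured TCP pose, the force and the opening at its end, in the units of the state.
- bot.read_state(): the state, without advancing time (a new reading comes with each control period).
- bot.capture(name): name is "side" or "top" or "wrist"; returns (picture, depth): 420x560x3 uint8, red, green, blue; 420x560 float32, m along the optical axis (not along the pixel's ray), 0 where there is no reading.
- bot.get_calibration(name): a dict with "mtx" (3x3 intrinsics, pixels), "pose" (4x4, takes a point from camera to world coordinates); the wrist camera has in their place "hand_eye" (4x4, takes a point from camera to tool coordinates, whose origin is the TCP and whose axes are the tool frame's). Camera axes: x right, y up, looking along -z (the intrinsics and any distortion apply to the point x, -y, -z); pixel columns grow to the right and rows downward; lengths in m; the calibration is good to about 2 mm. A picture is of the moment at which its call begins: read the wrist's pose just before it. get_calibration takes no time and is no camera call.
- bot.hand_in(): hands the job in, once; it reports no verdict.
The state is a dict: "time_s": time; "joint_positions": joint angles; "qvel": joint speeds; "tau": joint torques, N m; "position": TCP position; "tcp_rot": TCP orientation; "force": force on the tool from outside, world axes, zero at the start; "moment": the same for the moment, N m; "opening": opening from 0.0 (shut) to 1.0 (fully open).
Only numpy, scipy, OpenCV 4.12 (cv2) and the standard library are available. Lean on these libraries where they do the work, as an engineer would, in place of code of your own. Each camera call takes 0.05 s, during which the arm holds its last target.

## Task

Pull up the slide gate of the gravity bin so that every wax blank in it runs out, and push the gate fully shut again. Then load every blank into the mill's feed track: set it down at the mouth and push it in until it is wholly past the sprung pawl and the pawl has clicked back behind it. Leave the pliers, the loupe and the steel bench block where they lie.

Things in the scene. Friction and masses are not known exactly. Their poses are not given: they have to be found in the camera images.
- bin: gravity bin, grey sheet metal, fixed, 300 mm wide (y), front to its -x. Origin on the bench under the gate. Behind the gate (x 4 to 66 mm) five lanes 60 mm apart (middle one at y = 0) hold one blank each at most, on a slippery 29 degree slope falling to -x, under a fixed clear lid (top z 115 mm). Two gate guides, 136 mm high, stand at x 0, y -154 and 154 mm.
- runout (a point): centre of the flat open run-out before the bin's gate, on its top (3 mm above the bench); axes as the bin. It reaches x -42 to 42 mm, y -150 to 150 mm, no side walls; at x = -42 a front lip 10 mm high (4 mm thick), from x = 42 mm the slope rises to the gate, 97 mm behind this point. With the gate up the blanks slide out by themselves within about a second and stop flat here, about 30 mm apart.
- gate (a joint): slide gate of the bin, an aluminium plate across all lanes: 0 m = shut (fully down), 0.05 m = fully up; blanks pass under it from about 0.03 m. It moves straight up and down and stays where it is left; about 6 N to lift, 2 to 3 N to push down.
- gate_grip (a point): centre of the gate's wooden grip bar: 12 mm thick (the bin's x), 90 mm long (the bin's y), 16 mm high, free on both sides; 141 mm above the bench with the gate shut. It moves with the gate.
- track: aluminium feed track of the wax mill, fixed; its +x is the way in, towards the white mill housing (240 x 260 mm, 200 mm high, from x = 212 mm). Origin on the bench under the middle of the mouth. Floor top at z = 6 mm. From x = 0 the channel is 33 mm wide (y -16.5 to 16.5 mm); its walls are 12 mm high up to x = 54 mm.
- apron (a point): middle of the track's open apron, on its floor (6 mm above the bench), 40 mm before the mouth; axes as the track. The apron is 62 mm wide without walls, x -25 to 20 mm from here; from x = 20 to 40 mm two guide cheeks 12 mm high narrow from about 53 mm to the 33 mm channel. A blank is set down here and pushed along +x.
- store (a point): middle of the covered part of the channel, on its floor, 126 mm past the mouth. It runs from 72 mm before this point (x = 54 mm of the track) to an end stop 72 mm after it; walls 34 mm high, and five cross bars (34 to 38 mm above the floor) close the top, so blanks come in only through the mouth. Each blank pushes those before it along; the part past the pawl has room for five.
- pawl_rest (a point): place of the pawl's tip at rest: 33 mm past the mouth, 5 mm to the track's +y side of the centreline. This point is at the pawl's top, 11 mm above the track's floor. The first cross bar begins 23 mm further in.
- pawl (a joint): sprung pawl in the track, a steel finger 28 mm long pivoted at the +y wall, pointing inwards: 0 rad = at rest across the channel, grows to 0.4 to 0.6 rad as a blank pushes it aside (2 to 5 N of push). It springs back to 0 once the rear of a blank has passed its tip, and then blocks the way back.
- blank1: block of dark green carving wax, 30 x 30 x 24 mm, all edges square, a flat dark disc on each 30 x 30 face marking the finger hole (about 22 g). Origin at the block's centre, z along the 24 mm thickness, x and y along the 30 mm sides. It may be absent (None).
- blank2: block of dark green carving wax, 30 x 30 x 24 mm, all edges square, a flat dark disc on each 30 x 30 face marking the finger hole (about 22 g). Origin at the block's centre, z along the 24 mm thickness, x and y along the 30 mm sides. It may be absent (None).
- blank3: block of dark green carving wax, 30 x 30 x 24 mm, all edges square, a flat dark disc on each 30 x 30 face marking the finger hole (about 22 g). Origin at the block's centre, z along the 24 mm thickness, x and y along the 30 mm sides. It may be absent (None).
- blank4: block of dark green carving wax, 30 x 30 x 24 mm, all edges square, a flat dark disc on each 30 x 30 face marking the finger hole (about 22 g). Origin at the block's centre, z along the 24 mm thickness, x and y along the 30 mm sides. It may be absent (None).
- blank5: block of dark green carving wax, 30 x 30 x 24 mm, all edges square, a flat dark disc on each 30 x 30 face marking the finger hole (about 22 g). Origin at the block's centre, z along the 24 mm thickness, x and y along the 30 mm sides. It may be absent (None).
- pliers: flat-nosed pliers with black handles, 130 mm long, lying flat. Bystander. Origin at its underside centre.
- loupe: small black loupe with a steel cover, 60 mm, 20 mm high. Bystander. Origin at its underside centre.
- setter_block: steel bench block, 60 x 45 x 30 mm. Bystander. Origin at its underside centre.

How it is judged (in metres and radians):
On the way, in this order (a step that is already met when the one before it is completed fails the run):
1. the gate has been pulled up and every blank has run out of the bin (value of joint gate above 0.026 m and x of each of blank1, blank2, blank3, blank4, blank5 in the frame of bin below -0.01 m), for 0.1 s.
2. the gate is pushed fully shut, with every blank outside (value of joint gate below 0.004 m and x of each of blank1, blank2, blank3, blank4, blank5 in the frame of bin below -0.01 m), for 0.2 s.
3. the pawl is pushed aside by a blank going in (value of joint pawl above 0.12 rad).
At the end, for the whole second after the job is handed in: Every blank lies at rest in the covered part of the feed track's channel, past the pawl (its centre between 40 and 190 mm beyond the mouth and within 14 mm of the channel's centreline, 12 to 30 mm above the bench); the pawl is back at rest (under 0.1 rad) and the gate is shut (within 4 mm) (value of joint gate below 0.004 m and value of joint pawl below 0.1 rad and x of blank1 in the frame of track between 0.04 and 0.19 m and y of blank1 in the frame of track between -0.014 and 0.014 m and height (world z) of blank1 between 0.012 and 0.03 m and linear speed of each of blank1, blank2, blank3, blank4, blank5 below 0.02 m/s and x of blank2 in the frame of track between 0.04 and 0.19 m and y of blank2 in the frame of track between -0.014 and 0.014 m and height (world z) of blank2 between 0.012 and 0.03 m and x of blank3 in the frame of track between 0.04 and 0.19 m and y of blank3 in the frame of track between -0.014 and 0.014 m and height (world z) of blank3 between 0.012 and 0.03 m and x of blank4 in the frame of track between 0.04 and 0.19 m and y of blank4 in the frame of track between -0.014 and 0.014 m and height (world z) of blank4 between 0.012 and 0.03 m and x of blank5 in the frame of track between 0.04 and 0.19 m and y of blank5 in the frame of track between -0.014 and 0.014 m and height (world z) of blank5 between 0.012 and 0.03 m); the robot touches nothing.
It fails at once if the pliers, the loupe or the steel bench block is moved by more than 40 mm (distance of any of pliers, loupe, setter_block from where it was at the start of the episode above 0.04 m).
Of blank1, blank2, blank3, blank4, blank5 only 3 to 5 are there at a start; the rules pass over those that are not, and their reading is None.
At some moment in a run one of blank1, blank2, blank3, blank4, blank5 may be knocked a few centimetres aside while the robot is not near it.
Once in a run the grip may slacken for a moment while it holds something.
It also fails if it takes over 210 s, if anything falls off the work surface, if the arm or the gripper's body presses on something with over 40 N, if the wrist force passes 120 N, or if a joint passes its speed limit or range.

## Working session

There is one attempt and no reset: what is moved stays moved. The work goes in short steps, Python scripts to look and compute and a tool call to move; the robot and the scene stay as the last step left them, time stands still between calls to the robot, and variables do not carry over. Pictures are saved under pics/ and viewed, and the job is handed in when it is done.

Besides the shell and the picture viewer there is one more tool, called after "Call:" as a command line: name --argument value ..., lists and objects as JSON in quotes. jog_arm: Moves the arm, as the interface text tells. Its arguments: {"type":"object","properties":{"motion":{"type":"array","items":{"type":"number"}},"gripper":{"type":"number"}},"required":["motion"]}

```bash
ls; mkdir -p pics; python3 - <<'E'
from rig import bot
import cv2,json
for k,v in bot.read_state().items(): print(k,v)
import numpy as np
np.set_printoptions(precision=4,suppress=True)
for n in ["side","top","wrist"]:
    im,d=bot.capture(n); cv2.imwrite(f"pics/a_{n}.png",im[:,:,::-1]); np.savez(f"pics/a_{n}.npz",im=im,d=d)
    print(n,bot.get_calibration(n))
E
```

```text
pics
time_s 0.0
joint_positions [ 6.45424412e+01  3.02778687e+01  8.21564733e+01 -1.70049194e-03
  6.76859230e+01 -1.02269748e+01]
qvel [ 0.06156019 -0.04907244  0.01948514  0.05601972  0.04275109 -0.05827893]
tau [-3.19751489e-04 -4.40042675e+01 -1.76589632e+01  6.32145884e-02
  5.85199194e-02 -1.77932811e-04]
position [0.16387252 0.60243792 0.24358284]
tcp_rot [[ 9.64879219e-01 -8.77455698e-04  2.62692450e-01]
 [-2.62693688e-01 -1.90701267e-03  9.64877396e-01]
 [-3.45679338e-04 -9.99997797e-01 -2.07053897e-03]]
force [ 0.1187659   0.37582088 -0.08803008]
moment [ 0.00598824 -0.00399392 -0.02892505]
opening 1.0019061198060877
side {'mtx': array([[410.9086,   0.    , 272.7009],
       [  0.    , 410.9086, 205.7691],
       [  0.    ,   0.    ,   1.    ]]), 'pose': array([[ 0.9917,  0.1088, -0.0693,  0.5095],
       [-0.1283,  0.7777, -0.6155, -0.4736],
       [-0.0131,  0.6192,  0.7851,  0.8095],
       [ 0.    ,  0.    ,  0.    ,  1.    ]])}
top {'mtx': array([[497.2981,   0.    , 283.8682],
       [  0.    , 497.2981, 211.7565],
       [  0.    ,   0.    ,   1.    ]]), 'pose': array([[-0.0034,  0.9789, -0.2042,  0.293 ],
       [-1.    , -0.0024,  0.0053,  0.0631],
       [ 0.0046,  0.2042,  0.9789,  1.414 ],
       [ 0.    ,  0.    ,  0.    ,  1.    ]])}
wrist {'mtx': array([[345.2584,   0.    , 278.4502],
       [  0.    , 345.2584, 212.2139],
       [  0.    ,   0.    ,   1.    ]]), 'hand_eye': array([[ 0.0003, -0.9584, -0.2854, -0.0781],
       [ 0.0013,  0.2854, -0.9584, -0.1408],
       [ 1.    , -0.0001,  0.0013, -0.0005],
       [ 0.    ,  0.    ,  0.    ,  1.    ]])}
```

View pics/a_top.png

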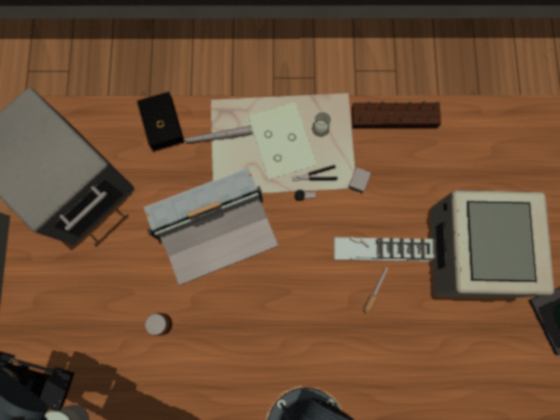

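View pics/a_side.png

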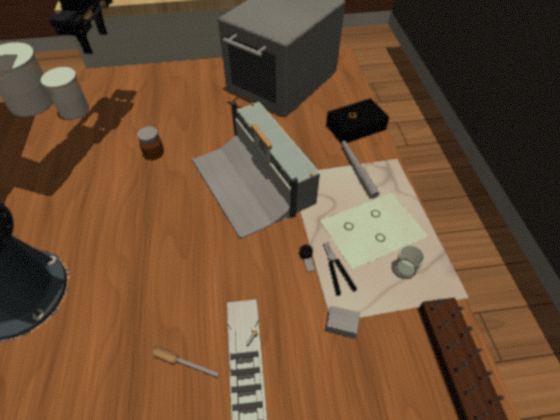

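View pics/a_wrist.png

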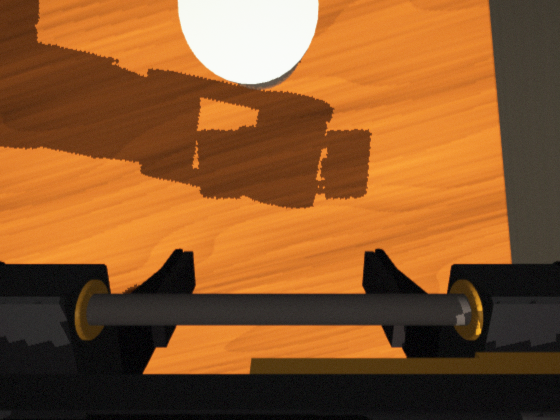

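The top view shows the bin at about (210,225), with its grip at (203,210). The track is at about (335–435, 248), running to image right. Pliers are at (318,175), the loupe at (303,196) and the steel block at (360,179). I'll zoom in on the bin and track.

```bash
cat > h.py <<'E'
from rig import bot
import cv2,numpy as np
np.set_printoptions(precision=4,suppress=True)
def cam(n,st=None):
    c=bot.get_calibration(n)
    if n=="wrist":
        st=st or bot.read_state()
        T=np.eye(4);T[:3,:3]=st["tcp_rot"];T[:3,3]=st["position"]
        return c["mtx"],T@c["hand_eye"]
    return c["mtx"],c["pose"]
def ray(K,P,u,v,z):
    d=P[:3,:3]@np.array([(u-K[0,2])/K[0,0],-(v-K[1,2])/K[1,1],-1.])
    o=P[:3,3]; return o+d*(z-o[2])/d[2]
def proj(K,P,X):
    q=P[:3,:3].T@(np.asarray(X,float)-P[:3,3]); q=q*[1,-1,-1]
    return (K@q/q[2])[:2]
def snap(n,tag,box=None,s=1,gain=1.0):
    st=bot.read_state(); im,d=bot.capture(n)
    np.savez(f"pics/{tag}.npz",im=im,d=d,pos=st["position"],rot=st["tcp_rot"])
    save(im,tag,box,s,gain); return im,d,cam(n,st)
def save(im,tag,box=None,s=1,gain=1.0):
    o=im
    if box: o=o[box[1]:box[3],box[0]:box[2]]
    o=cv2.convertScaleAbs(cv2.resize(o,None,fx=s,fy=s,interpolation=cv2.INTER_CUBIC),alpha=gain)
    cv2.imwrite(f"pics/{tag}.png",o[:,:,::-1])
E
python3 - <<'E'
from h import *
im=np.load("pics/a_top.npz")["im"]
save(im,"b_bin",(135,160,285,290),5,1.3); save(im,"b_track",(320,160,460,290),5,1.3)
E
```

```text
(no output)
```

View pics/b_bin.png

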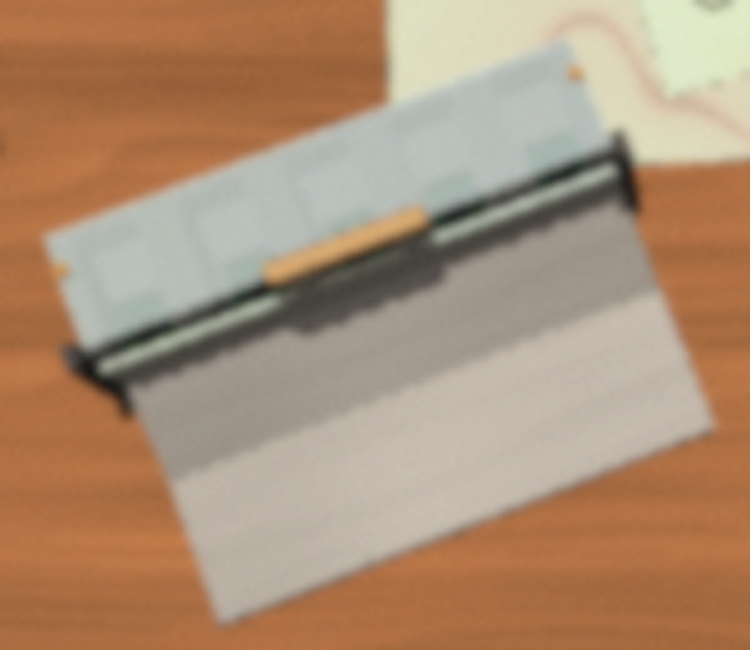

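View pics/b_track.png

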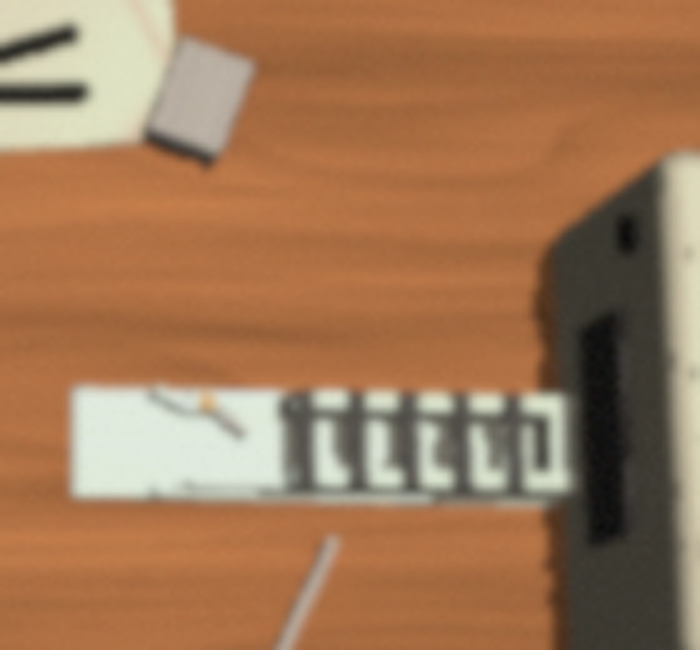

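```bash
python3 - <<'E'
from h import *
K,P=cam("top")
c=lambda u,v,ox,oy,z:ray(K,P,u/5+ox,v/5+oy,z)
a,b=c(265,275,135,160,.149),c(428,218,135,160,.149); print("bar",a,b,(a+b)/2,np.linalg.norm(a-b),np.degrees(np.arctan2(*(a-b)[:2][::-1])))
e,f=c(222,622,135,160,.013),c(715,428,135,160,.013); print("lip",e,f,(e+f)/2,np.linalg.norm(e-f),np.degrees(np.arctan2(*(e-f)[:2][::-1])))
g,h=c(72,388,320,160,.006),c(72,497,320,160,.006); print("trackend",g,h,(g+h)/2)
i,j=c(570,395,320,160,.04),c(570,503,320,160,.04); print("far",i,j,(i+j)/2)
K2,P2=cam("side")
im=np.load("pics/a_side.npz")["im"]; save(im,"c_bin",(180,90,330,240),4,1.4); save(im,"c_tr",(200,280,300,420),5,1.4)
im=np.load("pics/a_top.npz")["im"]
def seg(p,q): 
    print(np.degrees(np.arctan2(*(p-q)[:2][::-1])))
seg((g+h)/2,(i+j)/2)
for n in ["bar"]:
  m=(a+b)/2; print(proj(K2,P2,m),proj(K2,P2,a),proj(K2,P2,b),proj(K2,P2,(g)),proj(K2,P2,h),proj(K2,P2,e),proj(K2,P2,f))
E
```

```text
bar [0.5489 0.3049 0.149 ] [0.579  0.2211 0.149 ] [0.5639 0.263  0.149 ] 0.08902577035636743 109.7574446606077
lip [0.3789 0.3478 0.013 ] [0.4872 0.0726 0.013 ] [0.433  0.2102 0.013 ] 0.29572835725750185 111.4750547155251
trackend [ 0.5107 -0.0888  0.006 ] [ 0.4482 -0.0873  0.006 ] [ 0.4795 -0.0881  0.006 ]
far [ 0.5008 -0.3635  0.04  ] [ 0.4404 -0.3596  0.04  ] [ 0.4706 -0.3616  0.04  ]
88.1303488955175
[259.2912 134.2842] [251.2866 123.3435] [267.7122 145.7941] [254.912  299.6287] [225.2879 302.6702] [190.4998 157.6675] [237.7067 236.1224]
```

View pics/c_bin.png

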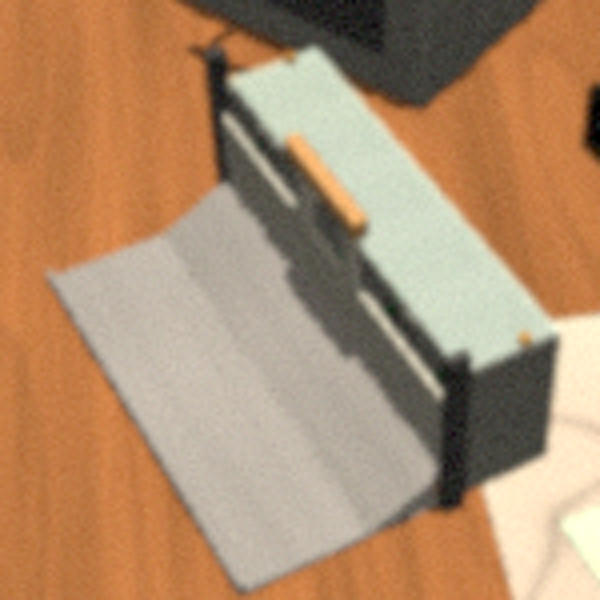

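View pics/c_tr.png

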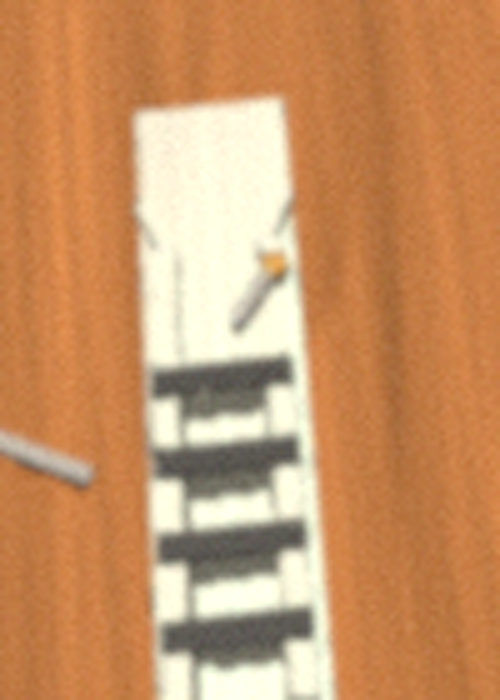

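```bash
cat >> h.py <<'E'
from scipy.spatial.transform import Rotation as Ro
def R(yaw):  # tool down, tool z axis at world yaw deg
    c,s=np.cos(np.radians(yaw)),np.sin(np.radians(yaw))
    return np.array([[s,0,c],[-c,0,s],[0,-1,0]])
def go(p,yaw=None,rot=None,st=None):
    st=st or bot.read_state(); R0=st["tcp_rot"]; 
    Rt=rot if rot is not None else (R(yaw) if yaw is not None else R0)
    d=R0.T@(np.asarray(p)-st["position"])*1000; r=Ro.from_matrix(R0.T@Rt).as_rotvec(degrees=True)
    print("go",np.round(d,1),np.round(r,2)); 
E
python3 - <<'E'
from h import *
go([.565,.264,.245],21); go([.565,.264,.245],21-180)
E
```

```text
go [ 475.9   -1.  -221.4] [ 0.1  53.77  0.03]
go [ 475.9   -1.  -221.4] [   0.03 -126.23   -0.11]
```

Call:
jog_arm --motion '[50, 0, -23, 0, 6, 0, 105, 0, -48, 0, 12, 0, 160, 0, -74, 0, 18, 0, 215, 0, -100, 0, 24, 0, 270, 0, -125, 0, 30, 0, 325, 0, -150, 0, 36, 0, 380, 0, -176, 0, 42, 0, 430, 0, -200, 0, 48, 0, 476, -1, -221.5, 0, 53.8, 0, 476, -1, -221.5, 0, 53.8, 0, 476, -1, -221.5, 0, 53.8, 0, 476, -1, -221.5, 0, 53.8, 0]' --gripper 0.5

```text
time_s: 1.65
position: [0.5639, 0.2653, 0.2453]
tcp_rot: [[0.36, -0.001, 0.933], [-0.933, -0.0, 0.36], [-0.0, -1.0, -0.001]]
force: [-0.8, 0.0, 0.3]
opening: 0.501
```

```bash
python3 - <<'E'
from h import *
snap("wrist","d_w",gain=1.2); print(bot.read_state()["force"])
E
```

```text
[0.0644 0.3838 0.0573]
```

View pics/d_w.png

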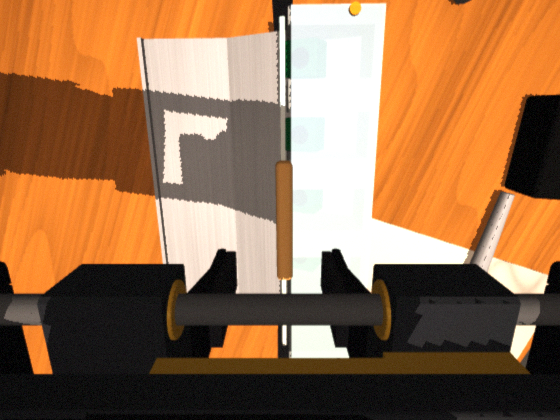

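The wrist view shows the grip bar at columns 277–292, rows 161–278, lined up well with the jaws. Next I'll compute its position.

```bash
python3 - <<'E'
from h import *
z=np.load("pics/d_w.npz");st=dict(position=z["pos"],tcp_rot=z["rot"])
K,P=cam("wrist",st)
im=z["im"]; m=cv2.inRange(cv2.cvtColor(im,cv2.COLOR_RGB2HSV),(5,90,60),(25,255,255)); m[:,:270]=0;m[:,300:]=0;m[:150]=0;m[285:]=0
n,l,s,c=cv2.connectedComponentsWithStats(m); k=1+s[1:,4].argmax(); print(s[k],c[k])
r=cv2.minAreaRect(np.argwhere(l==k)[:,::-1].astype(np.float32)); print(r)
for zz in (.149,):
  pts=[ray(K,P,u,v,zz) for u,v in cv2.boxPoints(r)]; print(np.array(pts), np.mean(pts,0))
a,b=ray(K,P,284,163,.149),ray(K,P,285,277,.149); print(a,b,np.linalg.norm(a-b),np.degrees(np.arctan2(*(a-b)[:2][::-1])))
# gate line / lip line from front edge
a,b=ray(K,P,140,40,.013),ray(K,P,165,240,.013); print(np.degrees(np.arctan2(*(a-b)[:2][::-1])),a,b)
c=np.mean(pts,0); go([c[0],c[1],.144],21.2,st=st)
E
```

```text
[ 275  160   17  121 1869] [283.6196 218.7266]
((283.0, 220.0), (120.0, 16.0), 90.0)
[[0.5454 0.3057 0.149 ]
 [0.5557 0.3096 0.149 ]
 [0.5894 0.2248 0.149 ]
 [0.578  0.2204 0.149 ]] [0.5671 0.2651 0.149 ]
[0.5519 0.306  0.149 ] [0.5842 0.2255 0.149 ] 0.0866822859389805 111.83021737800821
112.37961090707394 [0.385  0.3495 0.013 ] [0.4651 0.1551 0.013 ]
go [  1.3 101.3   3.1] [ 0.07 -0.12 -0.02]
```

Call:
jog_arm --motion '[1, 40, 3, 0, 0, 0, 1, 75, 3, 0, 0, 0, 1, 92, 3, 0, 0, 0, 1, 101, 3, 0, 0, 0, 1, 101, 3, 0, 0, 0]'

```text
time_s: 2.33
position: [0.5685, 0.2648, 0.1448]
tcp_rot: [[0.358, 0.0, 0.934], [-0.934, 0.0, 0.358], [0.0, -1.0, 0.0]]
force: [-0.2, -0.6, 0.5]
opening: 0.502
```

Call:
jog_arm --motion '[0, 0, 0, 0, 0, 0, 0, 0, 0, 0, 0, 0, 0, 0, 0, 0, 0, 0, 0, 0, 0, 0, 0, 0, 0, 0, 0, 0, 0, 0]' --gripper 0

```text
time_s: 2.95
position: [0.5684, 0.2644, 0.1449]
tcp_rot: [[0.359, 0.0, 0.934], [-0.934, -0.0, 0.359], [0.0, -1.0, 0.0]]
force: [-0.7, -0.2, 1.3]
opening: 0.135
```

Call:
jog_arm --motion '[0, -6, 0, 0, 0, 0, 0, -14, 0, 0, 0, 0, 0, -22, 0, 0, 0, 0, 0, -30, 0, 0, 0, 0, 0, -38, 0, 0, 0, 0, 0, -45, 0, 0, 0, 0, 0, -48, 0, 0, 0, 0, 0, -48, 0, 0, 0, 0, 0, -48, 0, 0, 0, 0, 0, -48, 0, 0, 0, 0, 0, -48, 0, 0, 0, 0, 0, -48, 0, 0, 0, 0, 0, -48, 0, 0, 0, 0, 0, -48, 0, 0, 0, 0, 0, -48, 0, 0, 0, 0, 0, -48, 0, 0, 0, 0]'

```text
time_s: 4.95
position: [0.5684, 0.2644, 0.1925]
tcp_rot: [[0.358, -0.0, 0.934], [-0.934, -0.0, 0.358], [0.0, -1.0, -0.0]]
force: [0.3, -1.8, 3.0]
opening: 0.134
```

```bash
python3 - <<'E'
from h import *
im,d,_=snap("side","e_s"); save(im,"e_sb",(170,80,330,240),3.7,1.4)
im,d,_=snap("top","e_t"); save(im,"e_tb",(135,150,295,290),4,1.4)
E
```

```text
(no output)
```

View pics/e_sb.png

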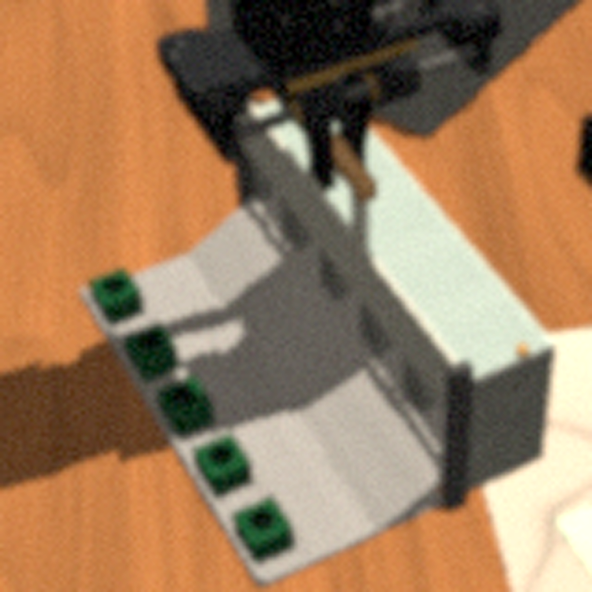

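View pics/e_tb.png

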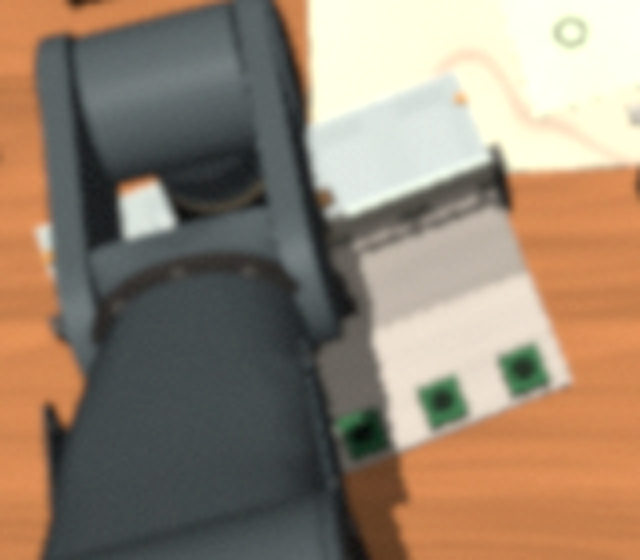

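All five blanks are out, lying along the front lip. Now I'll shut the gate.

Call:
jog_arm --motion '[0, 8, 0, 0, 0, 0, 0, 16, 0, 0, 0, 0, 0, 24, 0, 0, 0, 0, 0, 32, 0, 0, 0, 0, 0, 40, 0, 0, 0, 0, 0, 46, 0, 0, 0, 0, 0, 48.5, 0, 0, 0, 0, 0, 49, 0, 0, 0, 0, 0, 49, 0, 0, 0, 0, 0, 49, 0, 0, 0, 0, 0, 49, 0, 0, 0, 0]'

```text
time_s: 6.42
position: [0.5684, 0.2644, 0.1448]
tcp_rot: [[0.358, 0.001, 0.934], [-0.934, -0.0, 0.358], [0.0, -1.0, 0.001]]
force: [-1.4, -2.6, 8.7]
opening: 0.137
```

Call:
jog_arm --motion '[0, 1.5, 0, 0, 0, 0, 0, 1.5, 0, 0, 0, 0, 0, 1.5, 0, 0, 0, 0]'

```text
time_s: 6.8
position: [0.5684, 0.2644, 0.1447]
tcp_rot: [[0.358, 0.001, 0.934], [-0.934, -0.0, 0.358], [0.0, -1.0, 0.001]]
force: [-4.1, -3.1, 15.7]
opening: 0.131
```

Call:
jog_arm --motion '[0, 0, 0, 0, 0, 0, 0, 0, 0, 0, 0, 0, 0, 0, 0, 0, 0, 0, 0, 0, 0, 0, 0, 0]' --gripper 0.5

```text
time_s: 7.3
position: [0.5682, 0.2645, 0.1415]
tcp_rot: [[0.358, -0.001, 0.934], [-0.934, 0.0, 0.358], [-0.0, -1.0, -0.001]]
force: [-1.4, 0.1, 0.3]
opening: 0.465
```

Call:
jog_arm --motion '[0, -15, 0, 0, 0, 0, 0, -50, 0, 0, 0, 0, 0, -90, 0, 0, 0, 0, 0, -115, 0, 0, 0, 0, 0, -115, 0, 0, 0, 0, 0, -115, 0, 0, 0, 0]'

```text
time_s: 8.05
position: [0.5677, 0.2642, 0.2564]
tcp_rot: [[0.358, -0.001, 0.934], [-0.934, -0.0, 0.358], [-0.0, -1.0, -0.001]]
force: [-0.6, 0.0, -1.1]
opening: 0.501
```

```bash
python3 - <<'E'
from h import *
print(bot.read_state()["position"])
im,d,_=snap("side","f_s"); save(im,"f_sb",(170,80,330,240),3.7,1.4)
snap("wrist","f_w",gain=1.2)
E
```

```text
[0.5677 0.2642 0.2564]
```

View pics/f_sb.png

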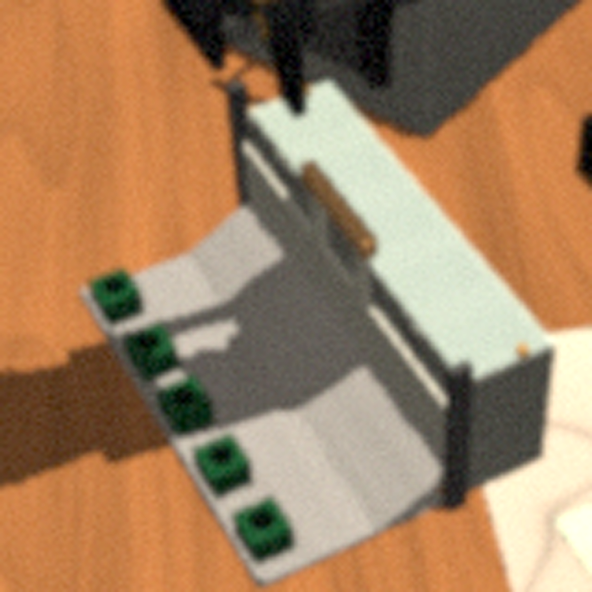

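View pics/f_w.png

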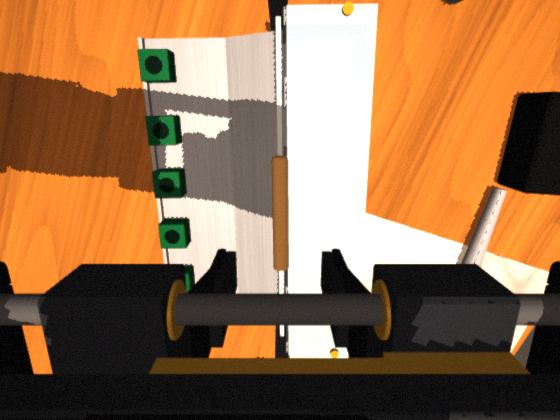

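The gate is shut and the bin is empty. Now I'll look over the track with the wrist camera, using yaw −92° as the tool orientation.

```bash
python3 - <<'E'
from h import *
go([.478,-.13,.256],-92)
E
```

```text
go [ 336.     0.1 -224.6] [  0.14 112.97   0.17]
```

Call:
jog_arm --motion '[30, 0, -20, 0, 10, 0, 60, 0, -40, 0, 20, 0, 90, 0, -60, 0, 30, 0, 120, 0, -80, 0, 40, 0, 150, 0, -100, 0, 50, 0, 180, 0, -120, 0, 60, 0, 210, 0, -140, 0, 70, 0, 240, 0, -160, 0, 80, 0, 270, 0, -180, 0, 90, 0, 300, 0, -200, 0, 100, 0, 320, 0, -215, 0, 107, 0, 336, 0, -224.5, 0, 113, 0, 336, 0, -224.5, 0, 113, 0, 336, 0, -224.5, 0, 113, 0, 336, 0, -224.5, 0, 113, 0]'

```text
time_s: 10.02
position: [0.4789, -0.1287, 0.2568]
tcp_rot: [[-0.999, -0.001, -0.033], [0.033, 0.001, -0.999], [0.001, -1.0, -0.001]]
force: [-0.4, -1.5, 0.5]
opening: 0.503
```

```bash
python3 - <<'E'
from h import *
print(bot.read_state()["joint_positions"])
snap("wrist","g_w",gain=1.0)
im,d,_=snap("top","g_t"); save(im,"g_tb",(135,150,295,290),4.5,1.4)
E
```

```text
[-27.9845  19.391   99.3951   0.0142  61.2635  63.9279]
```

View pics/g_w.png

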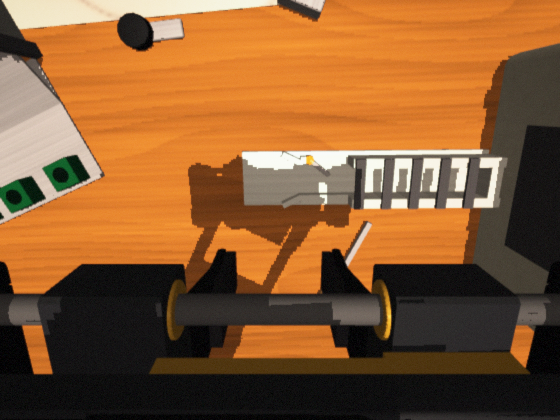

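View pics/g_tb.png

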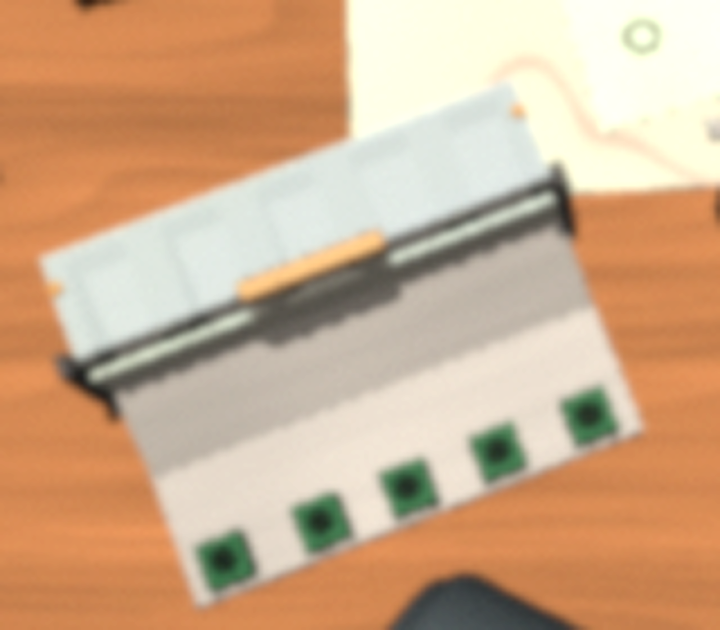

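```bash
cat >> h.py <<'E'
def blanks(im,K,P,ztop,amin=40):
    """rays of the top-face centres: blob filled (green incl. disc), disc = darkest part"""
    hsv=cv2.cvtColor(im,cv2.COLOR_RGB2HSV)
    m=cv2.inRange(hsv,(55,110,12),(95,255,255)); m=cv2.morphologyEx(m,cv2.MORPH_CLOSE,np.ones((5,5)))
    out=[]
    cs,_=cv2.findContours(m,cv2.RETR_EXTERNAL,cv2.CHAIN_APPROX_NONE)
    for c in cs:
        if cv2.contourArea(c)<amin: continue
        f=np.zeros_like(m); cv2.drawContours(f,[c],-1,255,-1); 
        r=cv2.minAreaRect(c)
        g=cv2.cvtColor(im,cv2.COLOR_RGB2GRAY).astype(float)
        e=cv2.erode(f,np.ones((3,3)))>0
        w=np.where(e,np.clip(np.percentile(g[e],45)-g,0,None),0)
        # central weight
        yy,xx=np.mgrid[:g.shape[0],:g.shape[1]]; h=max(min(r[1]),4)*.38
        for it in range(3):
            if it==0: cx,cy=r[0]
            ww=w*(np.hypot(xx-cx,yy-cy)<h); cx,cy=(ww*xx).sum()/ww.sum(),(ww*yy).sum()/ww.sum()
        out.append((cx,cy,r,ray(K,P,cx,cy,ztop)))
    return out
E
python3 - <<'E'
from h import *
z=np.load("pics/g_t.npz"); K,P=cam("top")
for b in blanks(z["im"],K,P,.027): print(np.round(b[:2],1),np.round(b[2][1],1),round(b[2][2],1),b[3])
z=np.load("pics/f_w.npz"); st=dict(position=z["pos"],tcp_rot=z["rot"]);K,P=cam("wrist",st); print("wrist f")
for b in blanks(z["im"],K,P,.027): print(np.round(b[:2],1),np.round(b[2][1],1),b[3])
z=np.load("pics/g_w.npz"); st=dict(position=z["pos"],tcp_rot=z["rot"]);print("wrist g")
K,P=cam("wrist",st)
for b in blanks(z["im"],K,P,.027): print(np.round(b[:2],1),np.round(b[2][1],1),b[3])
save(z["im"],"g_wb",(230,140,370,220),5,1.2)
E
```

```text
[184.1 274. ] [7.2 7.8] 68.2 [0.4066 0.333  0.027 ]
wrist f
[190.7 277.2] [26.3  9.1] [0.5108 0.1228 0.027 ]
[171.7 236.3] [29.  29.6] [0.4756 0.1645 0.027 ]
[166.  186.9] [28.  31.5] [0.4539 0.2179 0.027 ]
[157.8 130. ] [29.  32.6] [0.4295 0.2735 0.027 ]
[153.1  64.4] [32.9 34.8] [0.4084 0.3332 0.027 ]
wrist g
[ 13.1 196.5] [28.2 39.8] [0.4751 0.1637 0.027 ]
[ 60.  174.7] [28.6 37.1] [0.4975 0.1067 0.027 ]
```

View pics/g_wb.png

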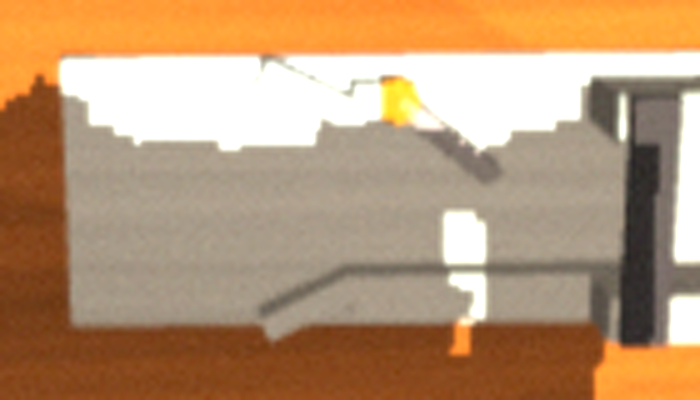

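```bash
python3 - <<'E'
from h import *
z=np.load("pics/g_w.npz"); st=dict(position=z["pos"],tcp_rot=z["rot"])
K,P=cam("wrist",st)
q=lambda u,v,zz:ray(K,P,230+u/5,140+v/5,zz)
a,b=q(60,57,.006),q(70,327,.006); print("near end",a,b,(a+b)/2,np.linalg.norm(a-b))
m,n=q(345,268,.018),q(620,268,.018); print("-y wall inner top",m,n,np.degrees(np.arctan2(*(n-m)[:2][::-1])))
p,o=q(268,57,.018),q(352,93,.018); print("+y cheek",p,o)
t=q(495,168,.017); print("pawl tip",t)
# far
K2=lambda u,v:ray(K,P,u,v,.04)
f1,f2=K2(506,157),K2(500,208); print("far",f1,f2,(f1+f2)/2)
E
```

```text
near end [ 0.5134 -0.0898  0.006 ] [ 0.4505 -0.0881  0.006 ] [ 0.482 -0.089  0.006] 0.0629947949921277
-y wall inner top [ 0.4654 -0.1524  0.018 ] [ 0.4633 -0.2145  0.018 ] -91.94505367629537
+y cheek [ 0.5133 -0.1364  0.018 ] [ 0.5048 -0.1546  0.018 ]
pawl tip [ 0.4869 -0.1862  0.017 ]
far [ 0.5023 -0.3654  0.04  ] [ 0.4475 -0.3674  0.04  ] [ 0.4749 -0.3664  0.04  ]
```

```bash
python3 - <<'E'
from h import *
go([.4975,.1067,.10],-68.5)
E
```

```text
go [ -10.5  157.  -236.1] [  0.02 -23.43   0.01]
```

Call:
jog_arm --motion '[-2, 20, -45, 0, -5, 0, -4, 50, -95, 0, -10, 0, -6, 85, -145, 0, -15, 0, -8, 120, -195, 0, -20, 0, -10, 150, -236, 0, -23.5, 0, -10.5, 157, -236, 0, -23.5, 0, -10.5, 157, -236, 0, -23.5, 0, -10.5, 190, -236, 0, -23.5, 0, -10.5, 215, -236, 0, -23.5, 0, -10.5, 227, -236, 0, -23.5, 0, -10.5, 228, -236, 0, -23.5, 0, -10.5, 228, -236, 0, -23.5, 0]' --gripper 0.52

```text
time_s: 11.62
position: [0.4986, 0.1054, 0.0299]
tcp_rot: [[-0.931, 0.002, 0.365], [-0.365, -0.0, -0.931], [-0.002, -1.0, 0.001]]
force: [0.2, 0.2, -1.2]
opening: 0.516
```

Call:
jog_arm --motion '[0, 0, 0, 0, 0, 0, 0, 0, 0, 0, 0, 0, 0, 0, 0, 0, 0, 0, 0, 0, 0, 0, 0, 0, 0, 0, 0, 0, 0, 0]' --gripper 0

```text
time_s: 12.25
position: [0.4982, 0.1059, 0.0296]
tcp_rot: [[-0.931, 0.001, 0.366], [-0.366, -0.0, -0.931], [-0.001, -1.0, 0.0]]
force: [-0.9, 0.4, 5.3]
opening: 0.338
```

Call:
jog_arm --motion '[0, -15, 0, 0, 0, 0, 0, -40, 0, 0, 0, 0, 0, -70, 0, 0, 0, 0, 0, -70, 0, 0, 0, 0]'

```text
time_s: 12.75
position: [0.4991, 0.1059, 0.1013]
tcp_rot: [[-0.931, 0.005, 0.366], [-0.366, -0.0, -0.931], [-0.004, -1.0, 0.002]]
force: [0.1, -0.4, -0.2]
opening: 0.345
```

```bash
python3 - <<'E'
from h import *
snap("wrist","i_w",gain=1.0)
go([.482,-.114,.10],-91.9);go([.482,-.114,.033],-91.9)
E
```

```text
go [ 95.6   0.1 198.7] [-0.02 23.38 -0.11]
go [ 95.7  67.1 198.6] [-0.02 23.38 -0.11]
```

View pics/i_w.png

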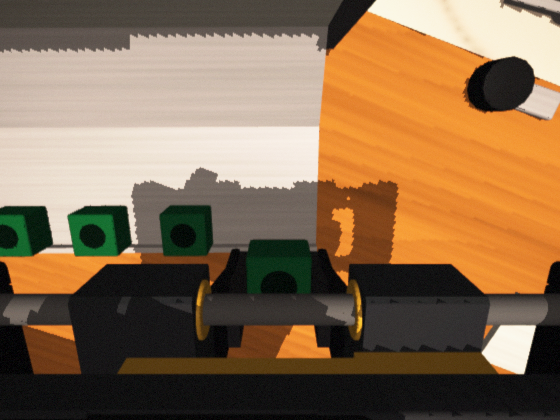

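Call:
jog_arm --motion '[20, 0, 40, 0, 5, 0, 40, 0, 85, 0, 10, 0, 60, 0, 130, 0, 15, 0, 80, 0, 172, 0, 20, 0, 94, 0, 194, 0, 23.4, 0, 96, 0, 196, 0, 23.4, 0, 96, 0, 196, 0, 23.4, 0, 96, 30, 196, 0, 23.4, 0, 96, 50, 196, 0, 23.4, 0, 96, 60, 196, 0, 23.4, 0, 96, 60, 196, 0, 23.4, 0, 96, 60, 196, 0, 23.4, 0]'

```text
time_s: 14.3
position: [0.4807, -0.1115, 0.0395]
tcp_rot: [[-0.999, 0.001, -0.033], [0.033, -0.0, -0.999], [-0.001, -1.0, 0.0]]
force: [0.5, -0.2, -0.2]
opening: 0.345
```

```bash
python3 - <<'E'
from h import *
s=bot.read_state();print(s["position"],s["force"],s["opening"])
im,d,_=snap("wrist","j_w",gain=1.0)
save(im,"j_wb",(180,180,420,320),3.3,1.2)
im,d,_=snap("side","j_s"); save(im,"j_sb",(200,240,320,420),3.3,1.4)
E
```

```text
[ 0.4807 -0.1115  0.0395] [ 0.5468 -0.2414 -0.219 ] 0.3445160156138156
```

View pics/j_wb.png

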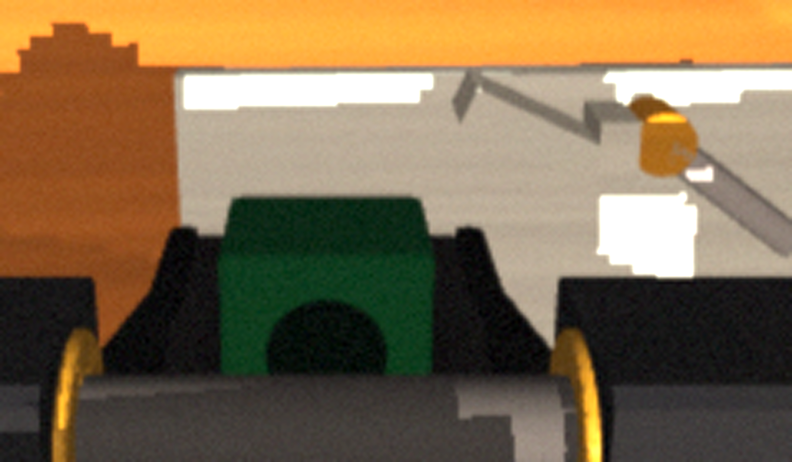

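View pics/j_sb.png

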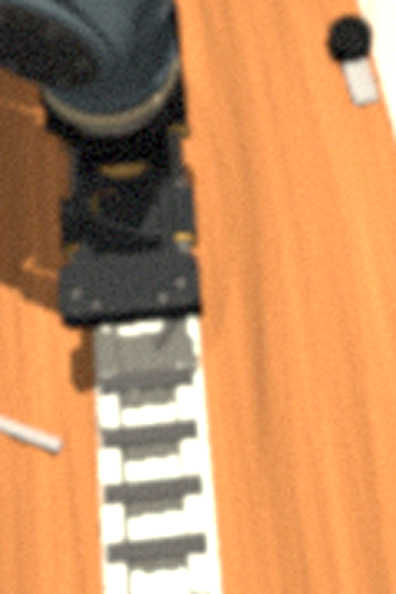

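```bash
python3 - <<'E'
from h import *
z=np.load("pics/j_w.npz"); st=dict(position=z["pos"],tcp_rot=z["rot"])
K,P=cam("wrist",st)
q=lambda u,v,zz:ray(K,P,180+u/3.3,180+v/3.3,zz)
print("track edge y+31",q(180,72,.006),q(700,66,.006),"near end",q(180,150,.006))
print("tip",q(790,250,.017))
# side face: upper edge of the picture is the bottom? 
for zz in (.013,.037): print(zz,"far edge row197",q(235,197,zz),q(415,197,zz)," row255",q(222,255,zz),q(430,255,zz))
E
```

```text
track edge y+31 [ 0.5138 -0.0904  0.006 ] [ 0.512  -0.1727  0.006 ] near end [ 0.5008 -0.0895  0.006 ]
tip [ 0.4849 -0.1848  0.017 ]
0.013 far edge row197 [ 0.495  -0.0986  0.013 ] [ 0.4941 -0.1269  0.013 ]  row255 [ 0.4852 -0.096   0.013 ] [ 0.4841 -0.1291  0.013 ]
0.037 far edge row197 [ 0.5042 -0.1009  0.037 ] [ 0.5034 -0.1251  0.037 ]  row255 [ 0.4958 -0.0987  0.037 ] [ 0.4949 -0.1271  0.037 ]
```

Call:
jog_arm --motion '[-1.5, 3, 0, 0, 0, 0, -1.5, 6.5, 0, 0, 0, 0, -1.5, 6.5, 0, 0, 0, 0]'

```text
time_s: 14.78
position: [0.4819, -0.1119, 0.0325]
tcp_rot: [[-0.999, 0.0, -0.034], [0.034, -0.0, -0.999], [-0.0, -1.0, 0.0]]
force: [0.4, -0.6, -0.1]
opening: 0.342
```

Call:
jog_arm --motion '[0, 0, 0, 0, 0, 0, 0, 0, 0, 0, 0, 0, 0, 0, 0, 0, 0, 0]' --gripper 0.52

```text
time_s: 15.15
position: [0.4817, -0.1117, 0.0325]
tcp_rot: [[-0.999, -0.0, -0.034], [0.034, 0.0, -0.999], [0.0, -1.0, -0.0]]
force: [-0.5, -0.0, -0.1]
opening: 0.509
```

Call:
jog_arm --motion '[0, -15, 0, 0, 0, 0, 0, -40, 0, 0, 0, 0, 0, -40, -40, 0, 0, 0, 0, -40, -50, 0, 0, 0, 0, -40, -50, 0, 0, 0]'

```text
time_s: 15.78
position: [0.4836, -0.0614, 0.073]
tcp_rot: [[-0.999, 0.001, -0.032], [0.032, -0.0, -0.999], [-0.001, -1.0, 0.0]]
force: [0.2, -0.1, -0.2]
opening: 0.52
```

```bash
python3 - <<'E'
from h import *
s=bot.read_state();print(s["position"],s["force"],s["opening"])
im,d,_=snap("wrist","k_w",gain=1.0)
E
```

```text
[ 0.4836 -0.0614  0.073 ] [ 0.2442 -0.1368 -0.1638] 0.5203188636178341
```

View pics/k_w.png

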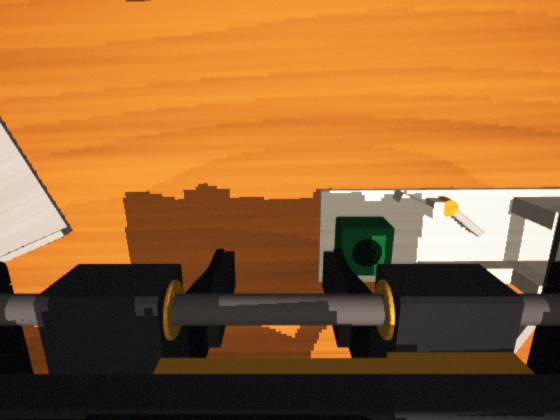

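Call:
jog_arm --motion '[3, 0, 0, 0, 0, 0, 3, 0, 0, 0, 0, 0, 3, 15, 0, 0, 0, 0, 3, 35, 0, 0, 0, 0, 3, 41.5, 0, 0, 0, 0, 3, 41.5, 0, 0, 0, 0, 3, 41.5, 10, 0, 0, 0, 3, 41.5, 20, 0, 0, 0, 3, 41.5, 28, 0, 0, 0, 3, 41.5, 36, 0, 0, 0, 3, 41.5, 44, 0, 0, 0, 3, 41.5, 52, 0, 0, 0, 3, 41.5, 60, 0, 0, 0, 3, 41.5, 60, 0, 0, 0]' --gripper 0

```text
time_s: 17.58
position: [0.4786, -0.1224, 0.031]
tcp_rot: [[-0.999, 0.0, -0.035], [0.035, -0.0, -0.999], [-0.0, -1.0, 0.0]]
force: [-0.4, -0.4, -0.1]
opening: 0.007
```

```bash
python3 - <<'E'
from h import *
s=bot.read_state();print(s["position"],s["force"],s["opening"])
im,d,_=snap("wrist","l_w",gain=1.0)
E
```

```text
[ 0.4786 -0.1224  0.031 ] [-0.3528 -0.4469 -0.0881] 0.006668117066507524
```

View pics/l_w.png

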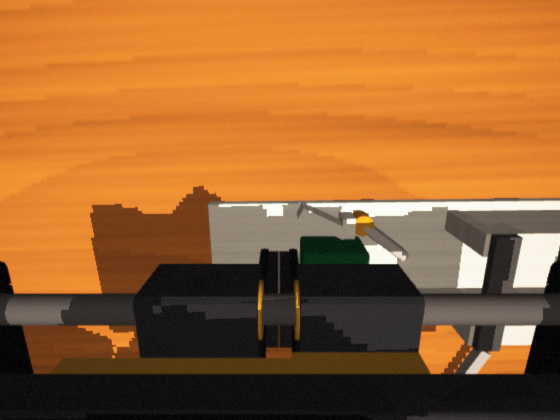

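```bash
python3 - <<'E'
from h import *
z=np.load("pics/l_w.npz"); st=dict(position=z["pos"],tcp_rot=z["rot"])
K,P=cam("wrist",st)
save(z["im"],"l_wb",(240,190,420,300),4,1.3)
for u,v,zz in [(301,238,.006),(303,262,.03),(301,238,.03),(364,238,.006),(369,262,.03),(405,257,.017),(210,240,.006)]: print(u,v,ray(K,P,u,v,zz))
E
```

```text
301 238 [ 0.4936 -0.1353  0.006 ]
303 262 [ 0.4913 -0.1346  0.03  ]
301 238 [ 0.5028 -0.1339  0.03  ]
364 238 [ 0.4925 -0.1676  0.006 ]
369 262 [ 0.4902 -0.1641  0.03  ]
405 257 [ 0.4861 -0.1851  0.017 ]
210 240 [ 0.4942 -0.0885  0.006 ]
```

View pics/l_wb.png

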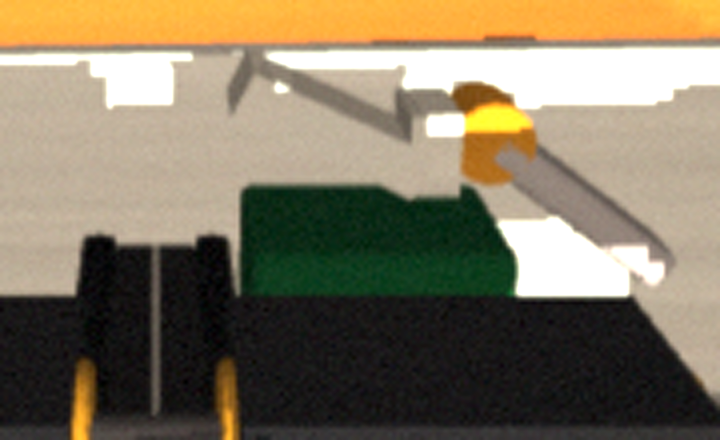

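Call:
jog_arm --motion '[0, 0, 8, 0, 0, 0, 0, 0, 16, 0, 0, 0, 0, 0, 24, 0, 0, 0, 0, 0, 32, 0, 0, 0, 0, 0, 40, 0, 0, 0, 0, 0, 47, 0, 0, 0, 0, 0, 54, 0, 0, 0, 0, 0, 60, 0, 0, 0, 0, 0, 62, 0, 0, 0, 0, 0, 62, 0, 0, 0]'

```text
time_s: 18.88
position: [0.4757, -0.1836, 0.0309]
tcp_rot: [[-0.999, -0.001, -0.033], [0.033, 0.0, -0.999], [0.001, -1.0, -0.0]]
force: [-3.3, -0.8, 0.6]
opening: 0.007
```

```bash
python3 - <<'E'
from h import *
s=bot.read_state();print(s["position"],s["force"],s["moment"])
im,d,_=snap("wrist","m_w",gain=1.0)
save(im,"m_wb",(220,190,420,310),3.9,1.3)
E
```

```text
[ 0.4757 -0.1836  0.0309] [-3.3073 -0.8488  0.6005] [-0.2282  0.66    0.0273]
```

View pics/m_wb.png

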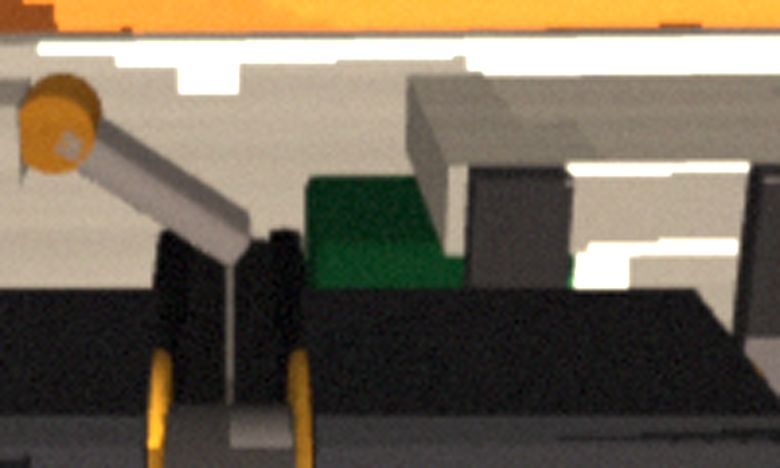

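Call:
jog_arm --motion '[1, -10, -1, 0, 0, 0, 1, -35, -1, 0, 0, 0, 1, -70, -10, 0, 0, 0, 1, -70, -50, 0, 0, 0, 1, -70, -90, 0, 0, 0, 1, -70, -90, 0, 0, 0]' --gripper 0.52

```text
time_s: 19.68
position: [0.4785, -0.0912, 0.102]
tcp_rot: [[-1.0, 0.001, -0.03], [0.03, -0.0, -1.0], [-0.001, -1.0, 0.0]]
force: [-0.5, 0.1, 0.3]
opening: 0.504
```

```bash
python3 - <<'E'
from h import *
im,d,_=snap("wrist","n_w",gain=1.0)
im,d,(K,P)=snap("top","n_t"); save(im,"n_tb",(160,200,450,300),2.7,1.4)
for b in blanks(im,K,P,.027,20): print(np.round(b[:2],1),np.round(b[2][1],1),b[3])
go([.4755,.164,.10],-68.5)
E
```

```text
[558.  315.3] [20.  5.] [ 0.2908 -0.6937  0.027 ]
[184.1 274. ] [7.2 7.4] [0.4066 0.3329 0.027 ]
[205.8 265.7] [7.3 7. ] [0.4295 0.2734 0.027 ]
[225.3 257.5] [6.3 6.6] [0.4521 0.2197 0.027 ]
go [  12.3    1.4 -257.5] [ -0.1  -23.34  -0.15]
```

View pics/n_w.png

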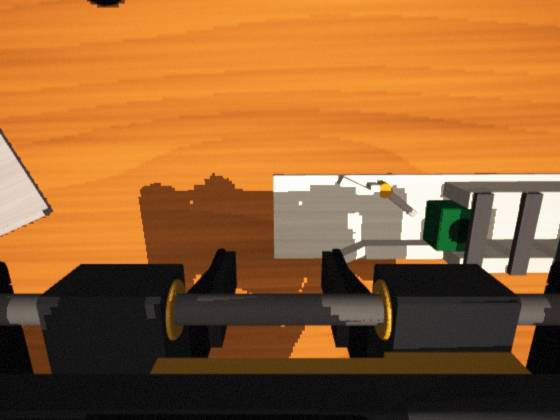

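View pics/n_tb.png

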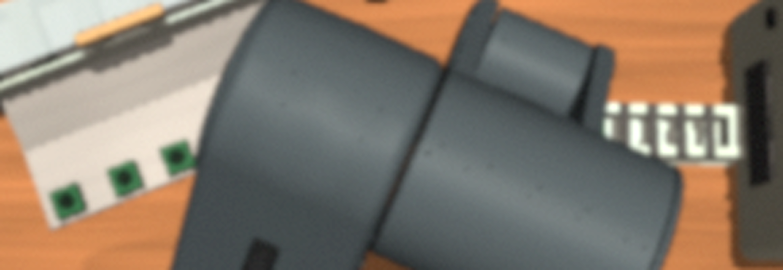

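```bash
python3 - <<'E'
from h import *
im,d,(K,P)=snap("side","n_s"); 
for b in blanks(im,K,P,.027,20): print(np.round(b[:2],1),np.round(b[2][1],1),b[3])
save(im,"n_sb",(170,80,330,240),3.7,1.4)
E
```

```text
[244.3 363.8] [ 7.1 12.6] [ 0.4779 -0.2247  0.027 ]
```

View pics/n_sb.png

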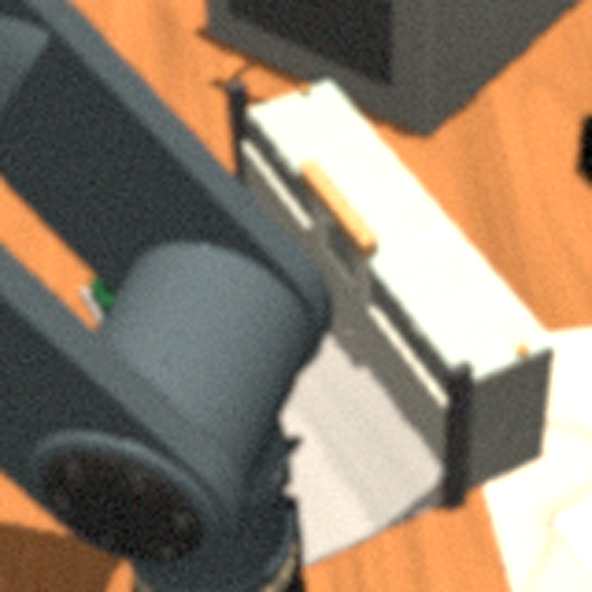

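Call:
jog_arm --motion '[3, 0, -50, 0, -5, 0, 6, 0, -110, 0, -10, 0, 9, 0, -165, 0, -15, 0, 11, 0, -220, 0, -20, 0, 12, 1, -257.5, 0, -23.4, 0, 12, 1, -257.5, 0, -23.4, 0, 12, 1, -257.5, 0, -23.4, 0]'

```text
time_s: 20.7
position: [0.4757, 0.1631, 0.1]
tcp_rot: [[-0.931, 0.001, 0.365], [-0.365, -0.0, -0.931], [-0.0, -1.0, 0.0]]
force: [0.0, -0.0, -0.4]
opening: 0.521
```

```bash
python3 - <<'E'
from h import *
im,d,(K,P)=snap("wrist","o_w"); 
for b in blanks(im,K,P,.027,20): print(np.round(b[:2],1),np.round(b[2][1],1),b[3])
go([.4755,.164,.029],-68.5)
E
```

```text
[ 97.2 235.5] [48. 61.] [0.4312 0.273  0.027 ]
[ 34.  229.2] [48. 49.] [0.4205 0.3126 0.027 ]
[276.4 234.5] [49. 44.] [0.4748 0.1632 0.027 ]
[185.2 234.9] [49. 52.] [0.4527 0.2192 0.027 ]
go [-0.3 71.  -1.2] [-0.02 -0.15 -0.01]
```

View pics/o_w.png

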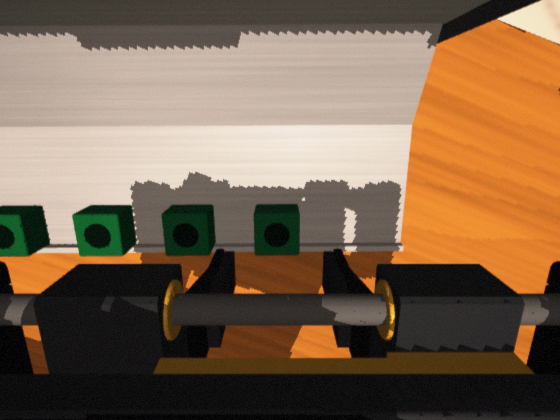

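Call:
jog_arm --motion '[0, 35, 0, 0, 0, 0, 0, 60, 0, 0, 0, 0, 0, 70, 0, 0, 0, 0, 0, 71, 0, 0, 0, 0, 0, 71, 0, 0, 0, 0]'

```text
time_s: 21.38
position: [0.4757, 0.1638, 0.0297]
tcp_rot: [[-0.931, 0.001, 0.365], [-0.365, 0.0, -0.931], [-0.001, -1.0, 0.0]]
force: [-0.4, 0.2, -0.1]
opening: 0.518
```

Call:
jog_arm --motion '[0, 0, 0, 0, 0, 0, 0, 0, 0, 0, 0, 0, 0, 0, 0, 0, 0, 0, 0, 0, 0, 0, 0, 0]' --gripper 0

```text
time_s: 21.88
position: [0.4754, 0.1642, 0.0296]
tcp_rot: [[-0.931, 0.001, 0.366], [-0.366, 0.0, -0.931], [-0.001, -1.0, 0.0]]
force: [0.1, 0.5, 5.6]
opening: 0.34
```

Call:
jog_arm --motion '[0, -15, 0, 0, 0, 0, 0, -40, 0, 0, 0, 0, 0, -70, 0, 0, 0, 0, 0, -70, 0, 0, 0, 0]'

```text
time_s: 22.38
position: [0.4762, 0.1643, 0.1014]
tcp_rot: [[-0.931, 0.005, 0.366], [-0.366, 0.0, -0.931], [-0.004, -1.0, 0.001]]
force: [-0.2, 0.5, 0.2]
opening: 0.339
```

```bash
python3 - <<'E'
from h import *
go([.4818,-.1117,.10],-91.9);go([.4818,-.1117,.033],-91.9)
E
```

```text
go [ 95.9   1.3 258.9] [-0.02 23.38 -0.26]
go [ 96.2  68.3 258.8] [-0.02 23.38 -0.26]
```

Call:
jog_arm --motion '[20, 0, 55, 0, 5, 0, 40, 0, 110, 0, 10, 0, 60, 0, 165, 0, 15, 0, 80, 0, 215, 0, 20, 0, 94, 0, 255, 0, 23.4, 0, 96, 0, 259, 0, 23.4, 0, 96, 0, 259, 0, 23.4, 0, 96, 30, 259, 0, 23.4, 0, 96, 52, 259, 0, 23.4, 0, 96, 62, 259, 0, 23.4, 0, 96, 66.5, 259, 0, 23.4, 0, 96, 66.5, 259, 0, 23.4, 0, 96, 66.5, 259, 0, 23.4, 0]'

```text
time_s: 24.0
position: [0.4809, -0.112, 0.0331]
tcp_rot: [[-0.999, 0.001, -0.033], [0.033, -0.001, -0.999], [-0.001, -1.0, 0.0]]
force: [-0.6, -0.4, -0.2]
opening: 0.347
```

Call:
jog_arm --motion '[0, 0, 0, 0, 0, 0, 0, 0, 0, 0, 0, 0, 0, 0, 0, 0, 0, 0]' --gripper 0.52

```text
time_s: 24.38
position: [0.4806, -0.1122, 0.0327]
tcp_rot: [[-0.999, 0.0, -0.034], [0.034, -0.0, -0.999], [-0.0, -1.0, 0.0]]
force: [0.5, -0.7, -0.2]
opening: 0.507
```

Call:
jog_arm --motion '[0, -15, 0, 0, 0, 0, 0, -40, 0, 0, 0, 0, 0, -40, -40, 0, 0, 0, 0, -40, -50, 0, 0, 0, 0, -40, -50, 0, 0, 0]'

```text
time_s: 25.0
position: [0.4823, -0.0617, 0.073]
tcp_rot: [[-0.999, 0.001, -0.032], [0.032, -0.0, -0.999], [-0.001, -1.0, 0.0]]
force: [-0.0, 0.3, 0.2]
opening: 0.525
```

```bash
python3 - <<'E'
from h import *
im,d,(K,P)=snap("wrist","p_w"); 
for b in blanks(im,K,P,.030,20): print(np.round(b[:2],1),np.round(b[2][1],1),b[3])
go([.4806,-.0614,.031],-91.9)
E
```

```text
[364.6 253.1] [60. 57.] [ 0.4799 -0.1121  0.03  ]
[538.6 251.5] [62.4 58.8] [ 0.4777 -0.2123  0.03  ]
go [ 2.  41.8 -0.9] [-0.03  0.02 -0.04]
```

View pics/p_w.png

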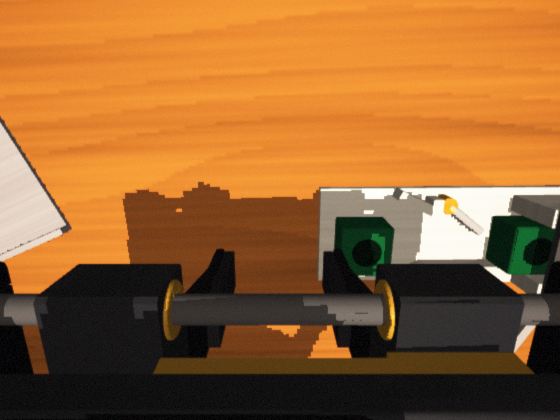

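Call:
jog_arm --motion '[2, 0, 0, 0, 0, 0, 2, 5, 0, 0, 0, 0, 2, 20, 0, 0, 0, 0, 2, 38, 0, 0, 0, 0, 2, 41.5, 0, 0, 0, 0, 2, 41.5, 12, 0, 0, 0, 2, 41.5, 25, 0, 0, 0, 2, 41.5, 35, 0, 0, 0, 2, 41.5, 45, 0, 0, 0, 2, 41.5, 55, 0, 0, 0, 2, 41.5, 65, 0, 0, 0, 2, 41.5, 74, 0, 0, 0, 2, 41.5, 82, 0, 0, 0, 2, 41.5, 90, 0, 0, 0, 2, 41.5, 98, 0, 0, 0, 2, 41.5, 106, 0, 0, 0, 2, 41.5, 113, 0, 0, 0, 2, 41.5, 119, 0, 0, 0, 2, 41.5, 122, 0, 0, 0, 2, 41.5, 122, 0, 0, 0]' --gripper 0

```text
time_s: 27.55
position: [0.4755, -0.184, 0.0309]
tcp_rot: [[-0.999, -0.001, -0.034], [0.034, 0.0, -0.999], [0.001, -1.0, -0.0]]
force: [-1.6, 0.5, 0.1]
opening: 0.01
```

Call:
jog_arm --motion '[1, -10, -1, 0, 0, 0, 1, -35, -1, 0, 0, 0, 1, -70, -10, 0, 0, 0, 1, -70, -50, 0, 0, 0, 1, -70, -90, 0, 0, 0, 1, -70, -90, 0, 0, 0]' --gripper 0.52

```text
time_s: 28.3
position: [0.478, -0.0916, 0.1019]
tcp_rot: [[-1.0, 0.001, -0.03], [0.03, -0.0, -1.0], [-0.001, -1.0, 0.0]]
force: [0.5, -0.9, 1.0]
opening: 0.506
```

```bash
python3 - <<'E'
from h import *
im,d,(K,P)=snap("wrist","q_w"); 
for b in blanks(im,K,P,.030,20): print(np.round(b[:2],1),np.round(b[2][1],1),b[3])
go([.4535,.2185,.10],-68.5)
E
```

```text
[504.6 230. ] [26.2 45.1] [ 0.4767 -0.2403  0.03  ]
[459.6 229.3] [43.2 50.5] [ 0.4781 -0.2108  0.03  ]
go [  34.9    1.5 -310.7] [ -0.08 -23.26  -0.11]
```

View pics/q_w.png

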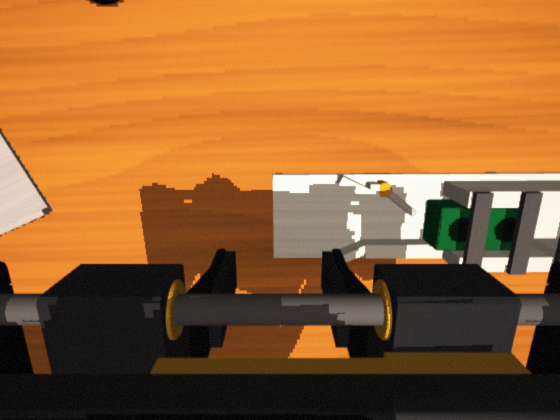

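Two blanks are in and the pawl is back at rest. On to the third.

Call:
jog_arm --motion '[7, 0, -55, 0, -5, 0, 14, 0, -115, 0, -10, 0, 21, 0, -175, 0, -15, 0, 28, 0, -235, 0, -20, 0, 34, 1, -290, 0, -23.3, 0, 35, 1, -310.5, 0, -23.3, 0, 35, 1, -310.5, 0, -23.3, 0, 35, 1, -310.5, 0, -23.3, 0]'

```text
time_s: 29.35
position: [0.4543, 0.2164, 0.1002]
tcp_rot: [[-0.932, 0.001, 0.363], [-0.363, -0.0, -0.932], [-0.001, -1.0, 0.0]]
force: [0.7, -1.5, 0.2]
opening: 0.523
```

```bash
python3 - <<'E'
from h import *
im,d,(K,P)=snap("wrist","r_w"); 
for b in blanks(im,K,P,.027,20): print(np.round(b[:2],1),np.round(b[2][1],1),b[3])
go([.4535,.2185,.029],-68.5)
E
```

```text
[ 87.8 235.6] [48. 62.] [0.4076 0.3323 0.027 ]
[272.6 234.2] [44. 48.] [0.4527 0.219  0.027 ]
[184.5 234.7] [49. 52.] [0.4313 0.273  0.027 ]
go [-0.2 71.1 -2.4] [-0.02 -0.23 -0.01]
```

View pics/r_w.png

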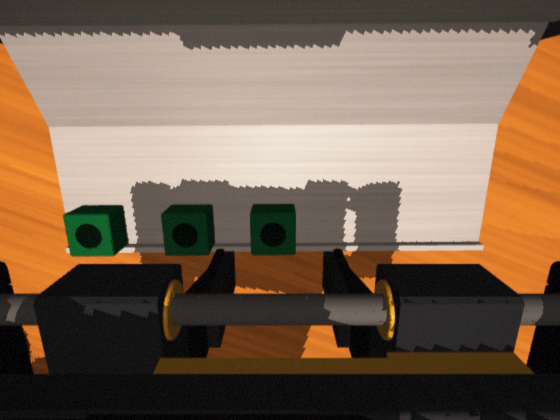

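Call:
jog_arm --motion '[0, 30, -1.5, 0, 0, 0, 0, 60, -1.5, 0, 0, 0, 0, 70, -1.5, 0, 0, 0, 0, 71, -1.5, 0, 0, 0, 0, 71, -1.5, 0, 0, 0]'

```text
time_s: 30.02
position: [0.4537, 0.2187, 0.0297]
tcp_rot: [[-0.931, 0.001, 0.364], [-0.364, 0.0, -0.931], [-0.001, -1.0, 0.0]]
force: [-0.6, 0.2, 0.4]
opening: 0.519
```

Call:
jog_arm --motion '[0, 0, 0, 0, 0, 0, 0, 0, 0, 0, 0, 0, 0, 0, 0, 0, 0, 0, 0, 0, 0, 0, 0, 0]' --gripper 0

```text
time_s: 30.52
position: [0.4534, 0.2191, 0.0296]
tcp_rot: [[-0.931, 0.001, 0.364], [-0.364, 0.0, -0.931], [-0.001, -1.0, 0.0]]
force: [0.4, 0.5, 6.4]
opening: 0.344
```

Call:
jog_arm --motion '[0, -15, 0, 0, 0, 0, 0, -40, 0, 0, 0, 0, 0, -70, 0, 0, 0, 0, 0, -70, 0, 0, 0, 0]'

```text
time_s: 31.02
position: [0.4542, 0.2193, 0.1013]
tcp_rot: [[-0.931, 0.004, 0.365], [-0.365, 0.001, -0.931], [-0.005, -1.0, 0.001]]
force: [0.7, -0.5, -0.2]
opening: 0.343
```

```bash
python3 - <<'E'
from h import *
go([.482,-.1117,.10],-91.9)
E
```

```text
go [ 94.8   1.1 318.4] [ 0.02 23.28 -0.26]
```

Call:
jog_arm --motion '[16, 0, 58, 0, 5, 0, 32, 0, 116, 0, 9, 0, 48, 0, 174, 0, 13, 0, 64, 0, 230, 0, 17, 0, 80, 0, 285, 0, 21, 0, 94, 0, 315, 0, 23.3, 0, 94.5, 0, 318.5, 0, 23.3, 0, 94.5, 0, 318.5, 0, 23.3, 0, 94.5, 30, 318.5, 0, 23.3, 0, 94.5, 52, 318.5, 0, 23.3, 0, 94.5, 62, 318.5, 0, 23.3, 0, 94.5, 66.5, 318.5, 0, 23.3, 0, 94.5, 66.5, 318.5, 0, 23.3, 0, 94.5, 66.5, 318.5, 0, 23.3, 0]'

```text
time_s: 32.78
position: [0.4815, -0.112, 0.033]
tcp_rot: [[-0.999, 0.001, -0.033], [0.033, -0.001, -0.999], [-0.001, -1.0, 0.001]]
force: [-0.7, 0.6, 0.5]
opening: 0.341
```

Call:
jog_arm --motion '[0, 0, 0, 0, 0, 0, 0, 0, 0, 0, 0, 0, 0, 0, 0, 0, 0, 0]' --gripper 0.52

```text
time_s: 33.15
position: [0.4812, -0.1122, 0.0327]
tcp_rot: [[-0.999, 0.0, -0.034], [0.034, -0.0, -0.999], [-0.0, -1.0, 0.0]]
force: [-0.2, 0.6, -0.2]
opening: 0.509
```

Call:
jog_arm --motion '[0, -15, 0, 0, 0, 0, 0, -40, 0, 0, 0, 0, 0, -40, -40, 0, 0, 0, 0, -40, -50, 0, 0, 0, 0, -40, -50, 0, 0, 0]'

```text
time_s: 33.78
position: [0.4829, -0.0617, 0.073]
tcp_rot: [[-0.999, 0.0, -0.032], [0.032, -0.0, -0.999], [-0.0, -1.0, 0.0]]
force: [-0.4, 0.4, 0.2]
opening: 0.522
```

```bash
python3 - <<'E'
from h import *
im,d,(K,P)=snap("wrist","s_w"); 
for b in blanks(im,K,P,.030,20): print(np.round(b[:2],1),np.round(b[2][1],1),b[3])
go([.4806,-.0614,.031],-91.9)
E
```

```text
[538.9 252.2] [61.9 58.8] [ 0.4778 -0.2125  0.03  ]
[364.6 252.9] [57. 57.] [ 0.4807 -0.1121  0.03  ]
go [ 2.6 41.8 -0.9] [-0.03  0.02 -0.05]
```

View pics/s_w.png

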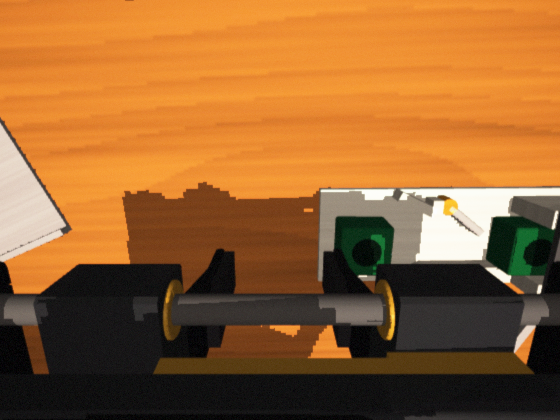

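Call:
jog_arm --motion '[2.5, 0, 0, 0, 0, 0, 2.5, 5, 0, 0, 0, 0, 2.5, 20, 0, 0, 0, 0, 2.5, 38, 0, 0, 0, 0, 2.5, 41.5, 0, 0, 0, 0, 2.5, 41.5, 12, 0, 0, 0, 2.5, 41.5, 25, 0, 0, 0, 2.5, 41.5, 35, 0, 0, 0, 2.5, 41.5, 45, 0, 0, 0, 2.5, 41.5, 55, 0, 0, 0, 2.5, 41.5, 65, 0, 0, 0, 2.5, 41.5, 74, 0, 0, 0, 2.5, 41.5, 82, 0, 0, 0, 2.5, 41.5, 90, 0, 0, 0, 2.5, 41.5, 98, 0, 0, 0, 2.5, 41.5, 106, 0, 0, 0, 2.5, 41.5, 113, 0, 0, 0, 2.5, 41.5, 119, 0, 0, 0, 2.5, 41.5, 122, 0, 0, 0, 2.5, 41.5, 122, 0, 0, 0]' --gripper 0

```text
time_s: 36.33
position: [0.4756, -0.184, 0.0309]
tcp_rot: [[-0.999, -0.001, -0.034], [0.034, 0.0, -0.999], [0.001, -1.0, -0.0]]
force: [-1.1, -0.0, 0.8]
opening: 0.006
```

Call:
jog_arm --motion '[1, -10, -1, 0, 0, 0, 1, -35, -1, 0, 0, 0, 1, -70, -10, 0, 0, 0, 1, -70, -50, 0, 0, 0, 1, -70, -90, 0, 0, 0, 1, -70, -90, 0, 0, 0]' --gripper 0.52

```text
time_s: 37.08
position: [0.4781, -0.0916, 0.1019]
tcp_rot: [[-1.0, 0.001, -0.03], [0.03, -0.0, -1.0], [-0.001, -1.0, 0.0]]
force: [0.6, -0.3, 0.3]
opening: 0.508
```

```bash
python3 - <<'E'
from h import *
im,d,(K,P)=snap("wrist","t_w"); 
for b in blanks(im,K,P,.030,20): print(np.round(b[:2],1),np.round(b[2][1],1),b[3])
go([.4312,.273,.10],-68.5)
E
```

```text
[550.8 230. ] [39. 28.] [ 0.4758 -0.2706  0.03  ]
[504.3 230.4] [26.3 45.4] [ 0.4765 -0.2402  0.03  ]
[459.8 229.8] [43.4 50.3] [ 0.4778 -0.2111  0.03  ]
go [  58.9    1.4 -364.5] [ -0.08 -23.26  -0.11]
```

View pics/t_w.png

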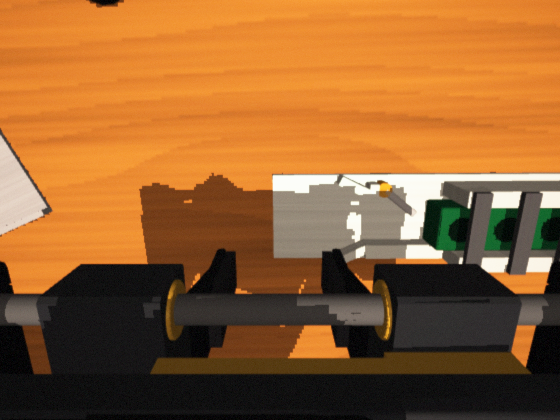

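Three blanks are in. Now the fourth.

Call:
jog_arm --motion '[9, 0, -55, 0, -4, 0, 18, 0, -115, 0, -8, 0, 27, 0, -175, 0, -12, 0, 36, 0, -235, 0, -16, 0, 46, 1, -292, 0, -20, 0, 55, 1, -345, 0, -23.3, 0, 59, 1, -364.5, 0, -23.3, 0, 59, 1, -364.5, 0, -23.3, 0, 59, 1, -364.5, 0, -23.3, 0]'

```text
time_s: 38.25
position: [0.4324, 0.2712, 0.1002]
tcp_rot: [[-0.932, 0.001, 0.363], [-0.363, -0.0, -0.932], [-0.001, -1.0, 0.0]]
force: [-0.6, -0.3, -0.0]
opening: 0.516
```

```bash
python3 - <<'E'
from h import *
im,d,(K,P)=snap("wrist","u_w"); 
for b in blanks(im,K,P,.027,20): print(np.round(b[:2],1),np.round(b[2][1],1),b[3])
go([.4312,.273,.029],-68.5)
E
```

```text
[177.8 234.7] [49. 52.] [0.4078 0.332  0.027 ]
[274.4 234.1] [44. 49.] [0.4313 0.2727 0.027 ]
go [ 0.3 71.1 -2.3] [-0.02 -0.24 -0.01]
```

View pics/u_w.png

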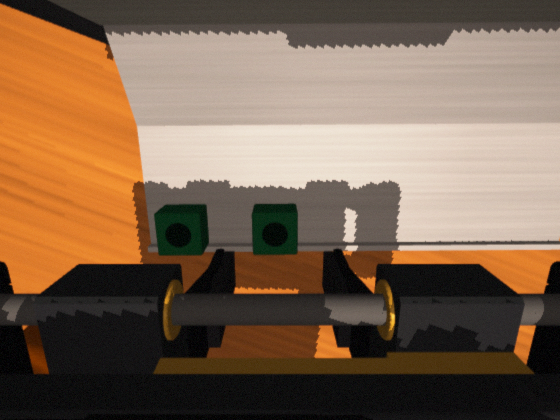

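Call:
jog_arm --motion '[0, 30, -1.5, 0, 0, 0, 0, 60, -1.5, 0, 0, 0, 0, 70, -1.5, 0, 0, 0, 0, 71, -1.5, 0, 0, 0, 0, 71, -1.5, 0, 0, 0]'

```text
time_s: 38.92
position: [0.4317, 0.2735, 0.0298]
tcp_rot: [[-0.931, 0.001, 0.364], [-0.364, 0.0, -0.931], [-0.001, -1.0, 0.0]]
force: [0.1, 0.1, -0.5]
opening: 0.522
```

Call:
jog_arm --motion '[0, 0, 0, 0, 0, 0, 0, 0, 0, 0, 0, 0, 0, 0, 0, 0, 0, 0, 0, 0, 0, 0, 0, 0]' --gripper 0

```text
time_s: 39.42
position: [0.4312, 0.2739, 0.0296]
tcp_rot: [[-0.931, 0.001, 0.365], [-0.365, 0.0, -0.931], [-0.001, -1.0, 0.0]]
force: [-0.2, -0.7, 6.4]
opening: 0.344
```

Call:
jog_arm --motion '[0, -15, 0, 0, 0, 0, 0, -40, 0, 0, 0, 0, 0, -70, 0, 0, 0, 0, 0, -70, 0, 0, 0, 0]'

```text
time_s: 39.92
position: [0.4321, 0.2742, 0.1014]
tcp_rot: [[-0.931, 0.004, 0.365], [-0.365, 0.002, -0.931], [-0.005, -1.0, 0.0]]
force: [0.3, 0.6, -0.8]
opening: 0.345
```

```bash
python3 - <<'E'
from h import *
go([.482,-.1117,.10],-91.9)
E
```

```text
go [ 94.2   1.  377.5] [ 0.05 23.28 -0.26]
```

Call:
jog_arm --motion '[14, 0, 58, 0, 4, 0, 28, 0, 116, 0, 8, 0, 43, 0, 174, 0, 12, 0, 58, 0, 232, 0, 16, 0, 72, 0, 288, 0, 20, 0, 86, 0, 345, 0, 23, 0, 94, 0, 375, 0, 23.3, 0, 94, 0, 377.5, 0, 23.3, 0, 94, 0, 377.5, 0, 23.3, 0, 94, 30, 377.5, 0, 23.3, 0, 94, 52, 377.5, 0, 23.3, 0, 94, 62, 377.5, 0, 23.3, 0, 94, 66.5, 377.5, 0, 23.3, 0, 94, 66.5, 377.5, 0, 23.3, 0, 94, 66.5, 377.5, 0, 23.3, 0]'

```text
time_s: 41.8
position: [0.4814, -0.112, 0.0331]
tcp_rot: [[-0.999, 0.001, -0.033], [0.033, -0.001, -0.999], [-0.001, -1.0, 0.0]]
force: [0.4, -0.2, -0.6]
opening: 0.342
```

Call:
jog_arm --motion '[0, 0, 0, 0, 0, 0, 0, 0, 0, 0, 0, 0, 0, 0, 0, 0, 0, 0]' --gripper 0.52

```text
time_s: 42.18
position: [0.481, -0.1122, 0.0326]
tcp_rot: [[-0.999, 0.0, -0.034], [0.034, -0.0, -0.999], [-0.0, -1.0, 0.0]]
force: [-0.3, -0.0, -0.4]
opening: 0.51
```

Call:
jog_arm --motion '[0, -15, 0, 0, 0, 0, 0, -40, 0, 0, 0, 0, 0, -40, -40, 0, 0, 0, 0, -40, -50, 0, 0, 0, 0, -40, -50, 0, 0, 0]'

```text
time_s: 42.8
position: [0.4828, -0.0618, 0.073]
tcp_rot: [[-0.999, 0.001, -0.032], [0.032, -0.0, -0.999], [-0.001, -1.0, 0.0]]
force: [-0.1, -0.3, -0.1]
opening: 0.517
```

```bash
python3 - <<'E'
from h import *
im,d,(K,P)=snap("wrist","v_w"); 
for b in blanks(im,K,P,.030,20): print(np.round(b[:2],1),np.round(b[2][1],1),b[3])
go([.4806,-.0614,.031],-91.9)
E
```

```text
[538.8 252.2] [64.4 57.9] [ 0.4777 -0.2125  0.03  ]
[364.6 252.2] [57.3 57.4] [ 0.481  -0.1122  0.03  ]
go [ 2.4 41.8 -0.9] [-0.03  0.02 -0.04]
```

View pics/v_w.png

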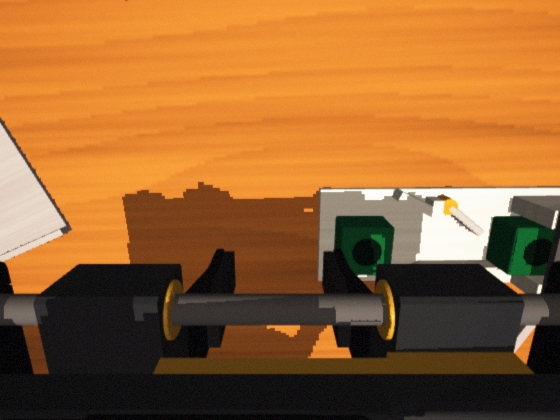

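Call:
jog_arm --motion '[2.5, 0, 0, 0, 0, 0, 2.5, 5, 0, 0, 0, 0, 2.5, 20, 0, 0, 0, 0, 2.5, 38, 0, 0, 0, 0, 2.5, 41.5, 0, 0, 0, 0, 2.5, 41.5, 12, 0, 0, 0, 2.5, 41.5, 25, 0, 0, 0, 2.5, 41.5, 35, 0, 0, 0, 2.5, 41.5, 45, 0, 0, 0, 2.5, 41.5, 55, 0, 0, 0, 2.5, 41.5, 65, 0, 0, 0, 2.5, 41.5, 74, 0, 0, 0, 2.5, 41.5, 82, 0, 0, 0, 2.5, 41.5, 90, 0, 0, 0, 2.5, 41.5, 98, 0, 0, 0, 2.5, 41.5, 106, 0, 0, 0, 2.5, 41.5, 113, 0, 0, 0, 2.5, 41.5, 119, 0, 0, 0, 2.5, 41.5, 122, 0, 0, 0, 2.5, 41.5, 122, 0, 0, 0]' --gripper 0

```text
time_s: 45.35
position: [0.4755, -0.184, 0.0309]
tcp_rot: [[-0.999, -0.001, -0.034], [0.034, 0.0, -0.999], [0.001, -1.0, -0.0]]
force: [-2.2, 0.1, -0.8]
opening: 0.008
```

Call:
jog_arm --motion '[1, -10, -1, 0, 0, 0, 1, -35, -1, 0, 0, 0, 1, -70, -10, 0, 0, 0, 1, -70, -50, 0, 0, 0, 1, -70, -90, 0, 0, 0, 1, -70, -90, 0, 0, 0]' --gripper 0.52

```text
time_s: 46.1
position: [0.478, -0.0917, 0.102]
tcp_rot: [[-1.0, 0.001, -0.029], [0.029, -0.0, -1.0], [-0.001, -1.0, 0.0]]
force: [-0.1, 0.4, -1.0]
opening: 0.506
```

```bash
python3 - <<'E'
from h import *
im,d,(K,P)=snap("wrist","w_w"); 
for b in blanks(im,K,P,.030,20): print(np.round(b[:2],1),np.round(b[2][1],1),b[3])
go([.4078,.332,.10],-68.5)
E
```

```text
[504.4 229.7] [26.4 45. ] [ 0.4769 -0.2402  0.03  ]
[551.8 230.1] [40. 28.] [ 0.4757 -0.2713  0.03  ]
[459.5 229.3] [43.4 49.7] [ 0.478  -0.2108  0.03  ]
go [  84.     1.3 -422.8] [ -0.09 -23.26  -0.11]
```

View pics/w_w.png

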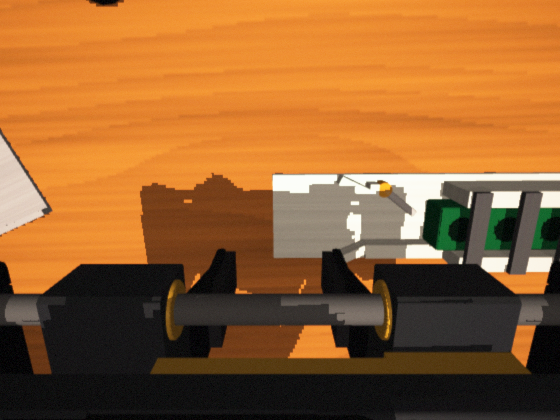

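Four blanks are in. Now the last one.

Call:
jog_arm --motion '[11, 0, -55, 0, -3, 0, 22, 0, -113, 0, -6, 0, 34, 0, -171, 0, -9, 0, 46, 0, -229, 0, -12, 0, 57, 1, -287, 0, -16, 0, 69, 1, -345, 0, -20, 0, 80, 1, -400, 0, -23.3, 0, 84, 1, -423, 0, -23.3, 0, 84, 1, -423, 0, -23.3, 0, 84, 1, -423, 0, -23.3, 0]'

```text
time_s: 47.4
position: [0.4091, 0.3306, 0.1001]
tcp_rot: [[-0.932, 0.0, 0.363], [-0.363, -0.0, -0.932], [-0.0, -1.0, 0.0]]
force: [-0.1, -0.4, -0.7]
opening: 0.521
```

```bash
python3 - <<'E'
from h import *
im,d,(K,P)=snap("wrist","x_w"); 
for b in blanks(im,K,P,.027,20): print(np.round(b[:2],1),np.round(b[2][1],1),b[3])
go([.4078,.332,.029],-68.5)
E
```

```text
[274.8 234.6] [49. 44.] [0.4078 0.3318 0.027 ]
go [ 0.5 71.1 -2. ] [-0.02 -0.23  0.01]
```

View pics/x_w.png

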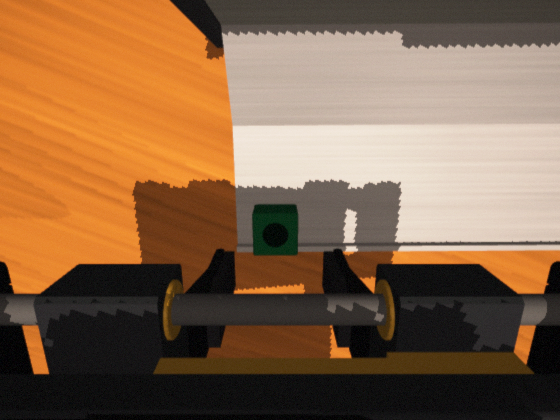

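Call:
jog_arm --motion '[0, 30, -1.5, 0, 0, 0, 0, 60, -1.5, 0, 0, 0, 0, 70, -1.5, 0, 0, 0, 0, 71, -1.5, 0, 0, 0, 0, 71, -1.5, 0, 0, 0]'

```text
time_s: 48.08
position: [0.4086, 0.3329, 0.0298]
tcp_rot: [[-0.931, 0.001, 0.364], [-0.364, 0.001, -0.931], [-0.001, -1.0, -0.0]]
force: [0.8, 0.5, 0.1]
opening: 0.52
```

Call:
jog_arm --motion '[0, 0, 0, 0, 0, 0, 0, 0, 0, 0, 0, 0, 0, 0, 0, 0, 0, 0, 0, 0, 0, 0, 0, 0]' --gripper 0

```text
time_s: 48.58
position: [0.4081, 0.3332, 0.0296]
tcp_rot: [[-0.931, 0.001, 0.365], [-0.365, 0.0, -0.931], [-0.001, -1.0, -0.0]]
force: [-1.0, -0.4, 5.4]
opening: 0.339
```

Call:
jog_arm --motion '[0, -15, 0, 0, 0, 0, 0, -40, 0, 0, 0, 0, 0, -70, 0, 0, 0, 0, 0, -70, 0, 0, 0, 0]'

```text
time_s: 49.08
position: [0.4089, 0.3337, 0.1014]
tcp_rot: [[-0.931, 0.004, 0.365], [-0.365, 0.002, -0.931], [-0.005, -1.0, -0.001]]
force: [0.8, 0.4, 0.2]
opening: 0.34
```

```bash
python3 - <<'E'
from h import *
go([.482,-.1117,.10],-91.9)
E
```

```text
go [ 94.3   0.8 441.4] [ 0.08 23.28 -0.26]
```

Call:
jog_arm --motion '[12, 0, 58, 0, 3, 0, 24, 0, 116, 0, 6, 0, 37, 0, 174, 0, 9, 0, 50, 0, 232, 0, 12, 0, 62, 0, 290, 0, 15, 0, 74, 0, 348, 0, 18, 0, 87, 0, 405, 0, 22, 0, 94, 0, 438, 0, 23.3, 0, 94, 0, 441.5, 0, 23.3, 0, 94, 0, 441.5, 0, 23.3, 0, 94, 30, 441.5, 0, 23.3, 0, 94, 52, 441.5, 0, 23.3, 0, 94, 62, 441.5, 0, 23.3, 0, 94, 66.5, 441.5, 0, 23.3, 0, 94, 66.5, 441.5, 0, 23.3, 0, 94, 66.5, 441.5, 0, 23.3, 0]'

```text
time_s: 51.08
position: [0.4816, -0.1123, 0.0331]
tcp_rot: [[-0.999, 0.001, -0.033], [0.033, -0.001, -0.999], [-0.001, -1.0, 0.0]]
force: [-0.2, 0.6, -0.6]
opening: 0.343
```

Call:
jog_arm --motion '[0, 0, 0, 0, 0, 0, 0, 0, 0, 0, 0, 0, 0, 0, 0, 0, 0, 0]' --gripper 0.52

```text
time_s: 51.45
position: [0.4812, -0.1125, 0.0326]
tcp_rot: [[-0.999, 0.0, -0.034], [0.034, -0.0, -0.999], [-0.0, -1.0, 0.0]]
force: [-0.4, -0.2, 0.5]
opening: 0.51
```

Call:
jog_arm --motion '[0, -15, 0, 0, 0, 0, 0, -40, 0, 0, 0, 0, 0, -40, -40, 0, 0, 0, 0, -40, -50, 0, 0, 0, 0, -40, -50, 0, 0, 0]'

```text
time_s: 52.08
position: [0.483, -0.0621, 0.073]
tcp_rot: [[-0.999, 0.0, -0.032], [0.032, -0.0, -0.999], [-0.001, -1.0, 0.0]]
force: [-0.1, 0.7, 0.6]
opening: 0.522
```

```bash
python3 - <<'E'
from h import *
im,d,(K,P)=snap("wrist","y_w"); 
for b in blanks(im,K,P,.030,20): print(np.round(b[:2],1),np.round(b[2][1],1),b[3])
go([.4806,-.0614,.031],-91.9)
E
```

```text
[538.3 252. ] [61.9 58. ] [ 0.478  -0.2125  0.03  ]
[364.5 253.1] [57. 57.] [ 0.4807 -0.1124  0.03  ]
go [ 2.7 41.8 -1.2] [-0.03  0.02 -0.04]
```

View pics/y_w.png

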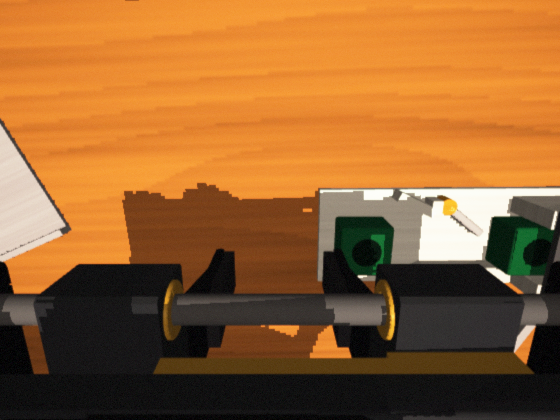

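Call:
jog_arm --motion '[2.5, 0, 0, 0, 0, 0, 2.5, 5, 0, 0, 0, 0, 2.5, 20, 0, 0, 0, 0, 2.5, 38, 0, 0, 0, 0, 2.5, 41.5, 0, 0, 0, 0, 2.5, 41.5, 12, 0, 0, 0, 2.5, 41.5, 25, 0, 0, 0, 2.5, 41.5, 35, 0, 0, 0, 2.5, 41.5, 45, 0, 0, 0, 2.5, 41.5, 55, 0, 0, 0, 2.5, 41.5, 65, 0, 0, 0, 2.5, 41.5, 74, 0, 0, 0, 2.5, 41.5, 82, 0, 0, 0, 2.5, 41.5, 90, 0, 0, 0, 2.5, 41.5, 98, 0, 0, 0, 2.5, 41.5, 106, 0, 0, 0, 2.5, 41.5, 112, 0, 0, 0, 2.5, 41.5, 118, 0, 0, 0, 2.5, 41.5, 121, 0, 0, 0, 2.5, 41.5, 121, 0, 0, 0]' --gripper 0

```text
time_s: 54.62
position: [0.4756, -0.1834, 0.0309]
tcp_rot: [[-0.999, -0.001, -0.034], [0.034, 0.0, -0.999], [0.001, -1.0, -0.0]]
force: [-2.2, -1.4, -0.8]
opening: 0.006
```

Call:
jog_arm --motion '[1, -10, -1, 0, 0, 0, 1, -35, -1, 0, 0, 0, 1, -70, -10, 0, 0, 0, 1, -70, -50, 0, 0, 0, 1, -70, -90, 0, 0, 0, 1, -70, -90, 0, 0, 0]' --gripper 0.52

```text
time_s: 55.38
position: [0.4782, -0.0909, 0.102]
tcp_rot: [[-1.0, 0.001, -0.03], [0.03, -0.0, -1.0], [-0.001, -1.0, 0.0]]
force: [-0.1, 0.9, -0.6]
opening: 0.505
```

```bash
python3 - <<'E'
from h import *
im,d,(K,P)=snap("wrist","z_w"); 
for b in blanks(im,K,P,.030,20): print(np.round(b[:2],1),np.round(b[2][1],1),b[3])
go([.40,.28,.25],-91.9)
E
```

```text
[552.2 230.6] [39. 26.] [ 0.4756 -0.2709  0.03  ]
[505.2 229.7] [26.2 45. ] [ 0.4771 -0.24    0.03  ]
[460.7 229.6] [44.5 50.5] [ 0.4781 -0.2109  0.03  ]
go [  90.1 -148.7 -369.7] [-0.06  0.14 -0.13]
```

View pics/z_w.png

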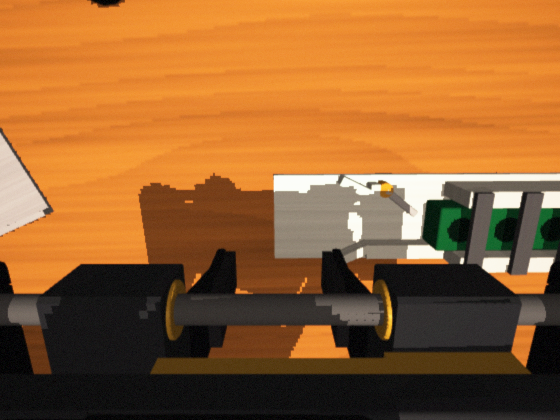

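Pull the arm clear and check with the fixed cameras.

Call:
jog_arm --motion '[0, -50, 0, 0, 0, 0, 0, -100, -20, 0, 0, 0, 10, -140, -60, 0, 0, 0, 25, -150, -115, 0, 0, 0, 40, -150, -170, 0, 0, 0, 55, -150, -225, 0, 0, 0, 70, -150, -280, 0, 0, 0, 80, -150, -330, 0, 0, 0, 90, -150, -370, 0, 0, 0, 90, -150, -370, 0, 0, 0, 90, -150, -370, 0, 0, 0]'

```text
time_s: 56.8
position: [0.4016, 0.2788, 0.2512]
tcp_rot: [[-0.999, 0.001, -0.034], [0.034, -0.0, -0.999], [-0.001, -1.0, 0.0]]
force: [0.1, 0.4, 0.2]
opening: 0.522
```

```bash
python3 - <<'E'
from h import *
im,d,_=snap("top","zz_t"); save(im,"zz_tb",(140,150,460,300),2.4,1.4)
im,d,_=snap("side","zz_s"); save(im,"zz_sb",(160,80,400,420),1.75,1.4)
save(im,"zz_tr",(200,280,300,420),4,1.5)
E
```

```text
(no output)
```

View pics/zz_tb.png

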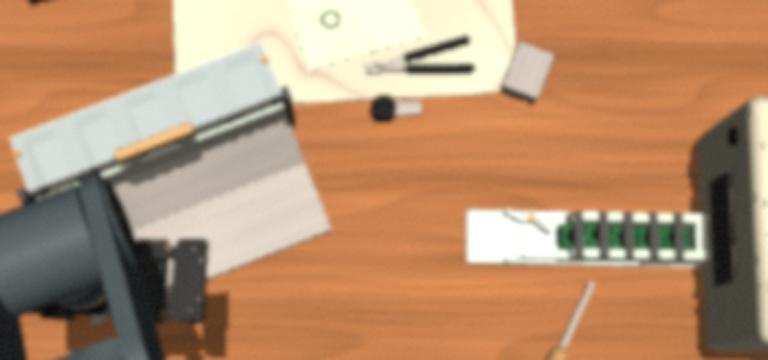

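View pics/zz_sb.png

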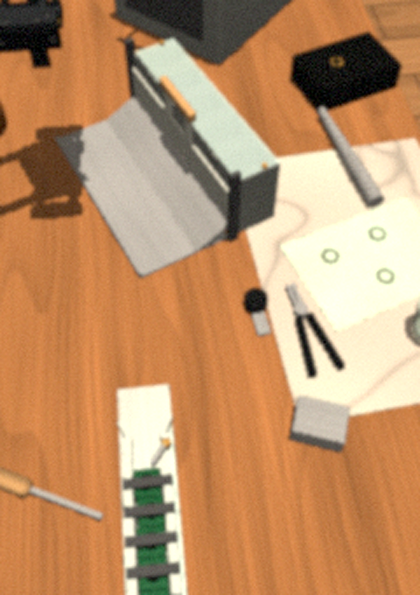

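View pics/zz_tr.png

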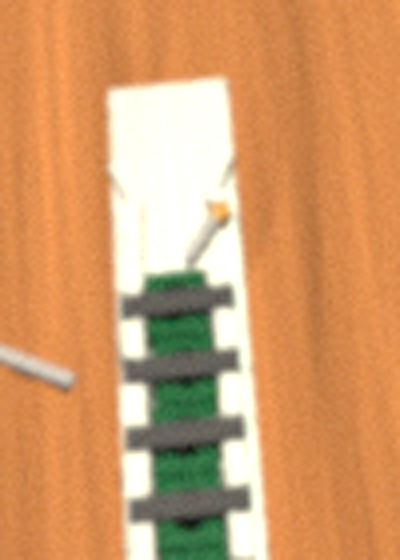

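The track holds a full, unbroken row of blanks, with the pawl back across the channel behind them. The run-out is clear and the gate is shut. The pliers, loupe and block look unmoved.

```bash
python3 - <<'E'
from h import *
print(bot.hand_in())
E
```

```text
the job is handed in; nothing more can be done
None
```

The job is done and handed in at about 57 s; `hand_in` reports no verdict. I pulled the gate up about 48 mm, all five blanks ran out, and I pushed the gate shut again. I then picked up the blanks one at a time, set each down on the apron and pushed it past the pawl with closed fingers.

**Last checks (camera views):**
- **Blanks:** they fill the covered channel in one unbroken row, and the last one's rear edge is past the pawl tip. The two blanks under the far bars show only as part of that row.
- **Pawl:** it had sprung back across the channel after every push.
- **Gate and run-out:** the grip was back at its starting height under a firm push, and the run-out is empty.
- **Pliers, loupe and steel block:** they look to be where they started; I compared pictures by eye and did not measure.
- **Arm:** it was parked clear of everything, with force readings near zero.

No check failed. The side and top cameras disagreed by about 4 mm, so I worked from the wrist camera. I saw no blank knocked aside and no loosening of the grip.

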